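Set a rotary specimen stage to 90 degrees and clamp it

ROBOT

A 6-joint arm with a two-finger parallel gripper is mounted at the origin on a cart in front of the work surface, level with it; the furniture and walls round the work are solid. World frame = base frame: x ahead of the robot, y to its left, z up, the work surface at z = 0. Lengths are in m, angles in degrees, forces in N, time in s.
With the tool pointing down it reaches from about 0.325 to 1 m from the base axis. Payload 5.1 kg.
Tool frame: the origin (TCP) lies at the very end of the fingers, on their centre line; the grasp point (between the pads) lies 19 mm behind it; z points along the fingers, y is the direction in which the jaws open and shut (so a half turn about z gives the same grasp; the last joint's range is limited). The gripper opens to 85 mm and grips with 20 to 120 N. Pads are 22 mm wide; open, the fingers measure 114 mm over their backs; the gripper's body (76 mm by 85 mm) begins 54 mm behind the grasp point. The pads swing forward as they close: fully open they stand 13 mm farther back than shut.
Start: joints at [66.887, 7.093, 94.555, -0, 78.352, -4.733], TCP at [0.205, 0.617, 0.231] pointing down, gripper open.
Joint ranges: [-149.61, 149.61], [-58.7, 133.49], [1.44, 155.28], [-77.14, 257.14], [18.33, 153.61], [-166.67, 166.67]. Speed limits (degrees/s): [147.25, 147.25, 180, 180, 180, 180].

INTERFACE

Orientations are given as [roll, pitch, yaw] about the fixed x, y, z axes, in that order (R = Rz(yaw) Ry(pitch) Rx(roll)).
In Python, from plant import arm gives the robot as it stands.
- The arm moves only by the tool send_rows, never from a script. Its argument "increments" is one flat list of numbers, 7 for each row, row after row: the shift along the tool's x, y, z in mm, then the turn, a rotation vector about the tool's x, y, z in degrees, then the closure, from 0 (fully open) to 1 (shut). A call has 1 to 12 rows; each row is the pose to reach, as a shift and turn from the pose commanded when the call began, along the tool's axes at that moment; what a row does not reach only later rows make up. A row lasts 1/10 s, in which the tool goes at most 50 mm and 8.59 degrees, less where a joint would pass 70% of its speed; a pose out of reach is approached as far as the arm can. A call with a gripper value outside its range is refused whole. The fingers move at their own pace and stop on an object; the grip force is fixed at half the most. Time passes only in rows, so rows that repeat a pose let the fingers close. It gives the time, the measured TCP pose, the force and the opening at its end, in the units of the state.
- arm.get_obs(): the state, without advancing time (a new reading comes with each control period).
- arm.capture(name): name is "scene" or "top"; returns a dict with "color" (384x512x3 uint8, blue, green, red), "depth" (384x512 float32, m along the optical axis (not along the pixel's ray), 0 where there is no reading), "intrinsics" (3x3 intrinsics, pixels), "position" and "rotation" of the camera in the world. Camera axes: x right, y down, z forward; pixel columns grow to the right and rows downward; lengths in m; the calibration is good to about 2 mm. A picture is of the moment at which its call begins.
- arm.hand_in(): hands the job in, once; it reports no verdict.
The state is a dict: "time": time; "joint_positions": joint angles; "joint_velocities": joint speeds; "joint_torque": joint torques, N m; "eef_pos": TCP position; "tool_rot": TCP orientation; "contact_force": force on the tool from outside, world axes, zero at the start; "wrist_torque": the same for the moment, N m; "width": finger opening in m.
Only numpy, scipy, OpenCV 4.12 (cv2) and the standard library are available. Lean on these libraries where they do the work, as an engineer would, in place of code of your own. Each camera call takes 0.05 s, during which the arm holds its last target.

TASK

Set the rotary specimen stage to 90 degrees: swing its clamp lever forward to release the brake, push the black finger post round until the index line on its arm stands against the 90-degree line of the scale, then swing the clamp lever back home so that the setting is locked. Do it all with light pushes of the fingertips and grip nothing; the petri dish rides on the stage untouched, and the things standing round it stay where they are.

Things in the scene. Friction and masses are not known exactly. Their poses are not given: they have to be found in the camera images.
- stage: Rotary specimen stage, fixed to the bench: grey round base 192 mm across under an aluminium scale ring (top 17 mm above the bench). Origin on the turning axis at bench level, z up; its own -x is its front (turned roughly to the robot), its own -y its right-hand side, where the clamp housing stands.
- dial (a joint): Angle of the turning plate, rad: 0 at the zero line, growing counter-clockwise seen from above, 1.571 at the 90-degree line; stops at -0.10 and 2.20. Aluminium disc with knurled rim, 128 mm across, top 26 mm above the bench, with an arm over the scale that carries the index line. Turns with about 2 N at the post and stays where left; with the clamp home its brake holds it fast.
- finger_post (a point): Middle of the upright black finger post on the index arm: 15 mm diameter, black from 34 to 58 mm above the bench, this point 47 mm up and 64 mm from the turning axis, 35 mm from the dish's edge. Pushed sideways with the outside of a fingertip to turn the plate.
- index_tip (a point): Outer end of the black index line at the tip of the arm, 79 mm from the turning axis in the same direction as the post, 24 mm above the bench.
- zero_line (a point): Inner end of the zero line, 79.5 mm from the turning axis. Black lines on the ring run from 0 (at the stage's left, with a small black dot just beside it) to 120 degrees, counter-clockwise seen from above, across the front towards the clamp: short every 5, longer every 10, longest and thickest every 30 degrees.
- ninety_line (a point): Inner end of the 90-degree line, 79.5 mm from the turning axis, 17 mm above the bench: the fourth of the five longest lines, counting the zero line by the dot as the first. When the index is set, its tip stands right at this point, seen from above.
- clamp (a joint): Angle of the clamp lever, rad, growing counter-clockwise seen from above: 0 at its stop when released (swung forward, to the stage's front), 1.10 at its stop when home (swung back). Takes about 4 N at the ball, up to 7 N near home, and stays where left; the brake is off below 0.9 and holds fast from 1.0.
- clamp_ball (a point): Centre of the 21 mm black ball at the end of the clamp lever, 50 mm above the bench, 60 mm from the lever's pivot; pushed sideways with the outside of a fingertip.
- clamp_pivot (a point): Upright pivot axis of the clamp lever, 41 mm above the bench, on the grey clamp housing (40 mm wide, top 36 mm up), 103 mm from the turning axis on the stage's right. Seen from the pivot the lever heads 35 degrees from the stage's -x towards its -y when released, 98 degrees when home.
- dish: Closed petri dish, 59 mm across and 15 mm high, standing loose inside a 3 mm rim in the middle of the turning plate; origin at the centre of its underside, 26 mm above the bench.
- dropper: Brown dropper bottle with black teat, 33 mm across, 102 mm high, standing on the bench behind the stage; origin at the centre of its underside.
- vial: Small brown vial with black screw cap, 23 mm across, 57 mm high, standing on the bench behind the stage to the right; origin at the centre of its underside.
- tweezers: Steel forceps, 125 mm long, 13 mm wide, 10 mm high, lying on the bench in front of the stage; origin at one end.
- microscope_b: Stereo microscope fixed on the bench to the right of the work, part of the furniture and not to be touched: 340 x 222 mm and 429 mm high, origin at bench level under the middle of its foot. The robot's hand starts close beside it, so draw back towards the robot before swinging left to the stage.
There are look-alikes about, which are no part of the job. Of the things that look like the dish, the middle-sized one is meant.

How it is judged:
By the outcome, as a careful person would: the job done as asked, in the order asked, and still so for the second after the job is handed in, with the robot touching nothing.
It also fails if it takes over 67 s, if anything falls off the work surface, if the arm or the gripper's body presses on something with over 40 N, if the wrist force passes 120 N, or if a joint passes its speed limit or range.

## Working session

There is one attempt and no reset: what is moved stays moved. The work goes in short steps, Python scripts to look and compute and a tool call to move; the robot and the scene stay as the last step left them, time stands still between calls to the robot, and variables do not carry over. Pictures are saved under pics/ and viewed, and the job is handed in when it is done.

Besides the shell and the picture viewer there is one more tool, called after "Emit:" as name(argument=value, ...) on one line, values as JSON. send_rows: Moves the arm, as the interface text tells. Its arguments: {"type":"object","properties":{"increments":{"type":"array"}},"required":["increments"]}

```bash
ls; mkdir -p pics; cat > h.py <<'E'
import numpy as np, cv2
from plant import arm
def cap(n):
    c=arm.capture(n); np.savez('pics/%s.npz'%n,**c); return c
def ld(n): return dict(np.load('pics/%s.npz'%n))
def ray(c,u,v,z):
    K=c['intrinsics'];d=c['rotation']@np.linalg.inv(K)@np.array([u,v,1.]);p=c['position'];s=(z-p[2])/d[2];return p+s*d
def proj(c,P):
    q=c['rotation'].T@(np.array(P)-c['position']);w=c['intrinsics']@q;return w[:2]/w[2]
E
python3 - <<'E'
from h import *
for n in('scene','top'):
    c=cap(n);cv2.imwrite('pics/%s0.png'%n,cv2.resize(c['color'],(800,600),interpolation=cv2.INTER_CUBIC));print(n,c['position'],c['rotation'].round(3),c['intrinsics'])
print(arm.get_obs())
E
```

```text
pics
scene [-0.07669149 -0.67824017  0.68640788] [-124.805   -0.204  -39.774] [[426.03574339   0.         259.72305596]
 [  0.         426.03574339 188.24904891]
 [  0.           0.           1.        ]]
top [0.26982859 0.01424249 1.28074353] [-168.85    -1.376  -88.709] [[416.31859059   0.         253.18573521]
 [  0.         416.31859059 196.28963232]
 [  0.           0.           1.        ]]
{'time': 0.1, 'joint_positions': array([ 6.68862572e+01,  7.13183699e+00,  9.46265124e+01, -5.88467993e-04,
        7.83529815e+01, -4.73059048e+00]), 'joint_velocities': array([-0.01446502, -0.01874794, -0.05955142,  0.01156972,  0.0640135 ,
       -0.02059929]), 'joint_torque': array([ 6.97110445e-04, -4.24934006e+01, -3.66653287e+01, -8.76750209e-05,
        3.96189775e-03,  7.62056231e-06]), 'eef_pos': array([0.20477856, 0.61631106, 0.23014985]), 'tool_rot': array([-1.79889001e+02, -8.60735951e-03,  1.61616959e+02]), 'contact_force': array([-1.06965687, -0.3630358 ,  0.46530766]), 'wrist_torque': array([-0.06927052, -0.01004806, -0.07528554]), 'width': 0.08561219967367244}
```

```bash
sed -i 's/^def cap/from scipy.spatial.transform import Rotation as R\ndef cap/; s/c=arm.capture(n); /c=arm.capture(n); c["rotation"]=R.from_euler("xyz",c["rotation"],degrees=True).as_matrix(); /' h.py
python3 - <<'E'
from h import *
for n in('scene','top'):
    c=cap(n)
    print(n,c['rotation'].round(3),proj(c,arm.get_obs()['eef_pos']))
E
```

```text
scene [[ 0.769 -0.363  0.527]
 [-0.64  -0.441  0.63 ]
 [ 0.004 -0.821 -0.571]] [46.16293497 84.51912506]
top [[ 0.023 -0.981  0.194]
 [-0.999 -0.027 -0.019]
 [ 0.024 -0.193 -0.981]] [ -6.95813988 300.03107884]
```

View pics/scene0.png

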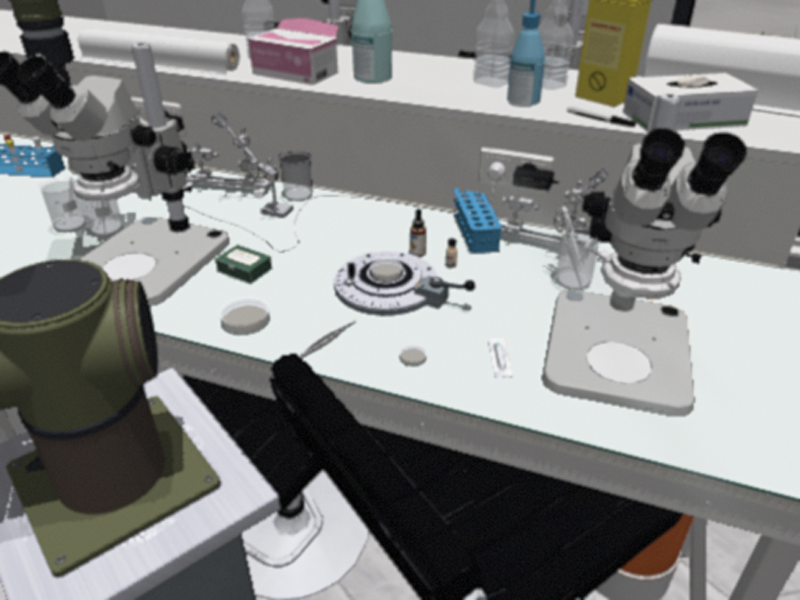

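View pics/top0.png

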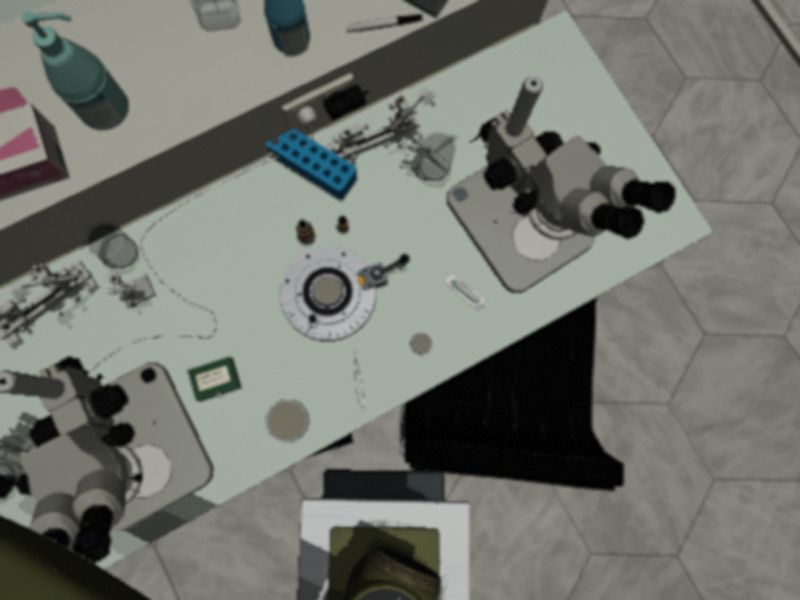

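```bash
python3 - <<'E'
from h import *
c=ld('top');im=c['color'][135:260,160:310];cv2.imwrite('pics/topz.png',cv2.resize(im,None,fx=5,fy=5,interpolation=cv2.INTER_CUBIC))
c=ld('scene');im=c['color'][125:245,195:315];cv2.imwrite('pics/scenez.png',cv2.resize(im,None,fx=5,fy=5,interpolation=cv2.INTER_CUBIC))
E
```

```text
(no output)
```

View pics/topz.png

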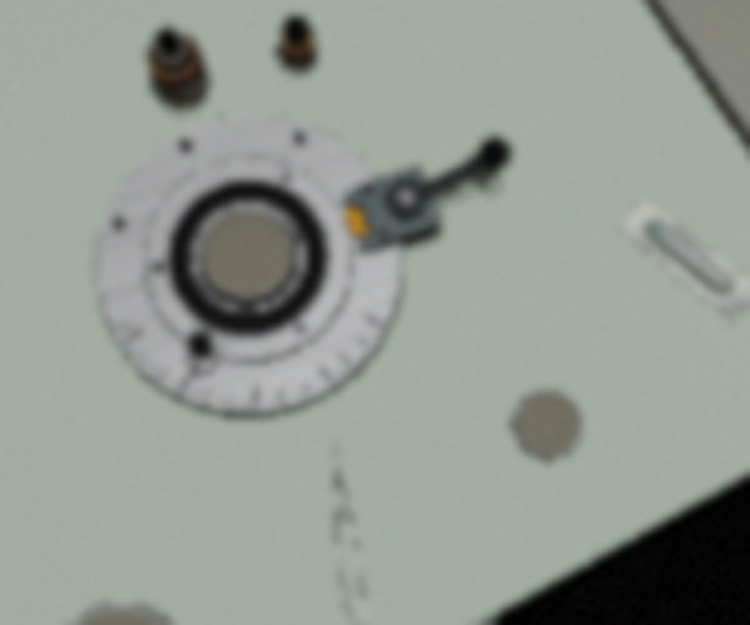

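View pics/scenez.png

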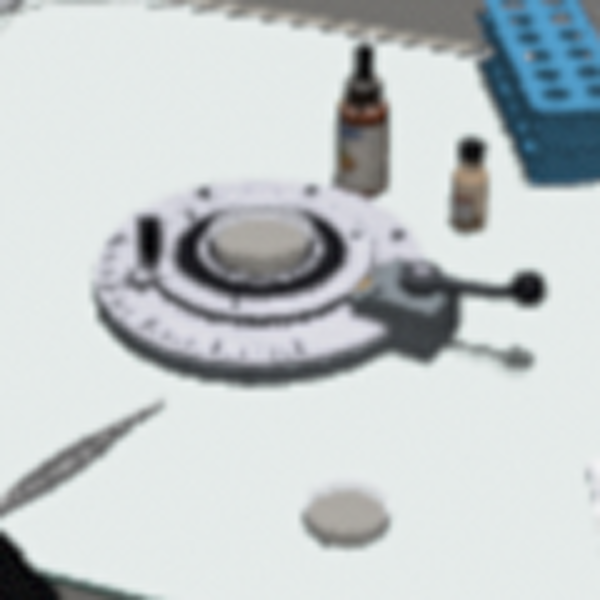

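```bash
cat > m.py <<'E'
from h import *
def comp(m,seed):
    n,l,s,ce=cv2.connectedComponentsWithStats(m.astype(np.uint8),connectivity=4)
    i=min((k for k in range(1,n) if s[k,4]>5),key=lambda k:np.hypot(*(ce[k]-seed)));return ce[i],s[i],l==i
def dep(c,u,v):
    d=c['depth'][int(v),int(u)];K=c['intrinsics'];return c['position']+c['rotation']@(np.linalg.inv(K)@[u,v,1])*d
if __name__=='__main__':
    import sys
    c=ld('top');b=c['color'].astype(int);g=b.sum(2);mn,mx=b.min(2),b.max(2)
    # dial black ring (rim disc) -> centre
    blk=g<150
    for nm,seed,z in(('ring',(209,186),.029),('post',(199.5,203.6),.058),('ball',(258,165.3),.0535),):
        ce,s,_=comp(blk,seed);print(nm,ce,s,ray(c,*ce,z).round(4),dep(c,*ce.round()).round(4))
    # base ellipse: neutral (non-green) bright region
    gr=(b[...,1]-b[...,2]);neutral=(gr<4)&(g>330)
    ce,s,l=comp(neutral,(209,186));print('neutral',ce,s)
    for nm,p in(('pivot',((407.5)/5+159.6,198/5+134.6)),('dish',(249/5+159.6,256/5+134.6))):
        for z in(.041,):print(nm,ray(c,*p,z).round(4),dep(c,*np.round(p)).round(4))
    lab=np.array(b[150:225:6,180:245:6].tolist());print(lab[6])
    c=ld('scene');g=c['color'].astype(int).sum(2)
    f=lambda x,y:((x+.5)/5-.5+195,(y+.5)/5-.5+125)
    for nm,p,z in(('post',f(149,220),.058),('ball',f(528,290),.05),('pivot',f(420,275),.045),('dish',f(262,240),.041)):
        print(nm,p,ray(c,*p,z).round(4),dep(c,*np.round(p)).round(4))
E
python3 m.py
```

```text
ring [208.76954733 186.34567901] [195 172  30  29 243] [0.5446 0.1269 0.029 ] [0.5436 0.1254 0.0386]
post [199.66666667 203.55555556] [199 202   3   4   9] [0.4851 0.149  0.058 ] [0.4836 0.1478 0.0592]
ball [257.03571429 166.5       ] [253 164   8   6  28] [ 0.6053 -0.0194  0.0535] [ 0.6036 -0.019   0.0652]
neutral [208.61571352 188.36076964] [ 180  158   61   60 1871]
pivot [0.5829 0.0286 0.041 ] [0.5809 0.0288 0.0511]
dish [0.5438 0.124  0.041 ] [0.5436 0.1254 0.0386]
[[162 162 160]
 [170 168 167]
 [141 138 137]
 [ 81  80  79]
 [ 97 110 114]
 [ 98 110 114]
 [ 97 109 113]
 [ 29  28  26]
 [176 176 175]
 [166 166 164]
 [156 161 155]]
post (224.4, 168.6) [0.4889 0.1504 0.058 ] [0.4878 0.151  0.0568]
ball (300.2, 182.6) [ 0.6111 -0.0245  0.05  ] [ 0.6054 -0.0292  0.0536]
pivot (278.6, 179.6) [0.5813 0.0285 0.045 ] [0.5776 0.0228 0.0482]
dish (247.0, 172.6) [0.5407 0.1156 0.041 ] [0.5396 0.1142 0.0408]
```

```bash
cat > c.py <<'E'
from h import *
from scipy.optimize import least_squares
def circ(P,r0=None):
    f=lambda p:np.hypot(P[:,0]-p[0],P[:,1]-p[1])-(p[2] if r0 is None else r0)
    s=least_squares(f,[P[:,0].mean(),P[:,1].mean(),.09],loss='soft_l1',f_scale=.001);return s.x,np.median(abs(s.fun))
import sys
def edges(c,g,C,z,r0,r1,sgn,angs):
    out=[]
    g=cv2.GaussianBlur(g.astype(np.float32),(0,0),.6)
    rs=np.arange(r0,r1,.0005)
    for a in angs:
        uv=np.array([proj(c,[C[0]+r*np.cos(a),C[1]+r*np.sin(a),z]) for r in rs],np.float32)
        p=cv2.remap(g,uv[None,:,0],uv[None,:,1],cv2.INTER_CUBIC)[0]
        d=np.gradient(p)*sgn;i=d.argmax()
        out.append([C[0]+rs[i]*np.cos(a),C[1]+rs[i]*np.sin(a)])
    return np.array(out)
for n in('top','scene'):
    c=ld(n);b=c['color'].astype(float);g=b.sum(2)
    C=np.array([.543,.125])
    sat=b[...,1]-b[...,2] if n=='top' else b[...,1]-b[...,0]
    far=np.radians(np.arange(0,360,4)) 
    yaw=22.2
    # exclude clamp (world dir ~ -68) 
    ok=np.array([abs((np.degrees(a)+68+180)%360-180)>35 for a in far])
    for nm,img,z,r0,r1,s in(('ringtop',sat,.017,.08,.11,1),('blackout',g,.026,.035,.058,1),('blackin',g,.029,.027,.042,-1)):
        A=far[ok]
        E=edges(c,img,C,z,r0,r1,s,A);x,m=circ(E);print(n,nm,x.round(4),m.round(4))
E
python3 c.py
```

```text
top ringtop [0.5452 0.1252 0.0956] 0.0011
top blackout [0.5463 0.1257 0.0485] 0.0008
top blackin [0.5457 0.1259 0.0361] 0.0008
scene ringtop [0.545  0.1222 0.0954] 0.0015
scene blackout [0.5488 0.1271 0.0492] 0.0011
scene blackin [0.5464 0.1248 0.0368] 0.0009
```

```bash
cat > pol.py <<'E'
from h import *
import sys
CC={'top':(.5457,.1257),'scene':(.5472,.1260)}
def unwrap(c,C,z,rs,angs):
    P=np.array([[C[0]+r*np.cos(a),C[1]+r*np.sin(a),z] for r in rs for a in np.radians(angs)])
    q=(P-c['position'])@c['rotation'];w=q@c['intrinsics'].T;uv=(w[:,:2]/w[:,2:]).astype(np.float32).reshape(len(rs),len(angs),2)
    return cv2.remap(c['color'],uv[...,0],uv[...,1],cv2.INTER_CUBIC)
if __name__=='__main__':
    tag=sys.argv[1];out=[]
    for n in('top','scene'):
        c=ld(n);im=unwrap(c,CC[n],.017,np.arange(.098,.07,-.0003),np.arange(90,290,.25))
        out.append(cv2.resize(im,(800,260)))
    o=np.vstack(out)
    for k in range(90,290,10):cv2.line(o,((k-90)*4,0),((k-90)*4,12 if k%30 else 25),(0,0,255),1)
    cv2.imwrite('pics/pol%s.png'%tag,o)
E
python3 pol.py 0
```

```text
(no output)
```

View pics/pol0.png

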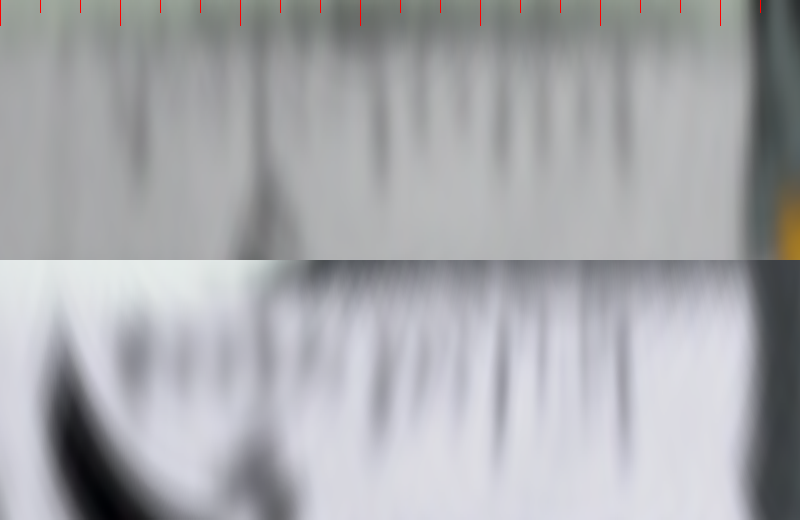

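```bash
python3 - <<'E'
from h import *
o=[]
for n in('top','scene'):
    c=ld(n);K=c['intrinsics'];d=c['depth'];v,u=np.mgrid[:384,:512]
    P=np.stack([u,v,np.ones_like(u)],-1)@np.linalg.inv(K).T*d[...,None]@c['rotation'].T+c['position']
    P=P[d>0];o.append(P)
P=np.vstack(o)
# height map -> x rows 0..0.7, y cols .9..-.3 at 4cm
for x in np.arange(-.2,.72,.04):
    r=[]
    for y in np.arange(.84,-.2,-.04):
        q=P[(abs(P[:,0]-x)<.02)&(abs(P[:,1]-y)<.02)&(P[:,2]<1)]
        r.append('%4d'%(np.percentile(q[:,2],98)*100) if len(q)>2 else '   .')
    print('%5.2f'%x,''.join(r))
print('y',np.arange(.84,-.2,-.04).round(2))
c=ld('top')
for nm,p,z in(('vial',((296)/5+159.6,30/5+134.6),.057),('dropper',(168/5+159.6,42/5+134.6),.1)):print(nm,ray(c,*p,z))
E
```

```text
-0.20    .   . -80 -78 -78 -78 -78 -78 -78 -78 -78 -78 -79 -78 -78 -78   .   .   .   .   .   .   .   .   .   .
-0.16    . -78 -78 -78 -78 -78 -78 -78 -78 -78 -78 -78 -78 -78 -78 -78   .   .   .   .   .   .   0   0   .   .
-0.12  -50 -53 -78 -78 -78 -78 -78 -78 -78 -78 -78 -78 -78 -78 -78 -79   .   0   0   1   1   1   1   1   0   .
-0.08  -47   . -79 -79 -78 -79 -79 -78 -78 -79 -78 -79 -78 -78 -78 -78   .   0   1   1   1  18  24   1   1   0
-0.04    .   .   .   . -79 -78 -78 -79 -78 -78 -78 -78 -78 -78 -78 -79   .   0   0   1  29  29  29  27   1   0
 0.00    .   .   .   .   .   0   0 -78 -40 -79 -78 -78 -78 -78 -78 -78   .   0   1  29  29  29  29  28   1   0
 0.04    .   0   0   0   0   0   0   .   0   0   0 -79 -78 -79 -78 -79   .   0   1  15  29  29  29  27   1   0
 0.08    0   0   0   0   0   0   0   .   1   2  40  41   0 -78 -78 -78 -78   0   1   1  26  28  28  26   1   0
 0.12    0   0   0   9   0   0   0   .   2  37  42  42  62  63  63  61 -78   0   0   1   0   1   1   1   0   0
 0.16    0   0   9   9   9  42  46  30  28  37  37  58  61  61   0   0 -78   0   0   0   0   0   0   
[... 996 characters left out ...]
   0   0   0
 0.56   30  29  29  27  24  15  12   0  12   1   0   0   0   0   0   0   2   4   4   3   4   4   0   0   1   1
 0.60    .  29  29  28  23  24  24   9   9   0   0   0   0   0   0   0   2   3   3   3   5   5   6   0   0   0
 0.64    .  24  28  31  31  31  31  24  23   0   0   0   0   0   0   0   6   9   2   2   0   0   0   0   0   2
 0.68   31  36  34  31  31  31  32  31  24  24  23   0   0   0   0   0   6   9   5   5   0   0   0   0   0   2
y [ 0.84  0.8   0.76  0.72  0.68  0.64  0.6   0.56  0.52  0.48  0.44  0.4
  0.36  0.32  0.28  0.24  0.2   0.16  0.12  0.08  0.04 -0.   -0.04 -0.08
 -0.12 -0.16]
vial [0.6831179  0.09984081 0.057     ]
dropper [0.65885728 0.17204508 0.1       ]
```

```bash
python3 - <<'E'
from h import *
c=ld('top')
for p in((155,362),(213,470),(150,525),(185,515)):print(p,ray(c,p[0]/1.5625,p[1]/1.5625,.02).round(3))
c=ld('scene')
cv2.imwrite('pics/sz.png',cv2.resize(c['color'][:200,:180],None,fx=3,fy=3,interpolation=cv2.INTER_CUBIC))
t=ld('top')
cv2.imwrite('pics/tz.png',cv2.resize(t['color'][210:,:190],None,fx=3.3,fy=3.3,interpolation=cv2.INTER_CUBIC))
import sys;sys.path.insert(0,'.')
from m import dep
for u in range(5,160,10):print(u,[tuple((dep(c,u,v)*100).round().astype(int)) if c['depth'][v,u]>0 else None for v in range(5,150,18)])
E
```

```text
(155, 362) [0.398 0.451 0.02 ]
(213, 470) [0.198 0.324 0.02 ]
(150, 525) [0.098 0.432 0.02 ]
(185, 515) [0.117 0.369 0.02 ]
5 [(np.int64(55), np.int64(269), np.int64(7)), (np.int64(29), np.int64(140), np.int64(24)), (np.int64(11), np.int64(44), np.int64(41)), (np.int64(23), np.int64(133), np.int64(12)), (np.int64(22), np.int64(136), np.int64(4)), (np.int64(16), np.int64(107), np.int64(7)), (np.int64(13), np.int64(107), np.int64(0)), (np.int64(10), np.int64(91), np.int64(0)), (np.int64(6), np.int64(77), np.int64(0))]
15 [(np.int64(18), np.int64(59), np.int64(45)), (np.int64(17), np.int64(62), np.int64(40)), (np.int64(12), np.int64(39), np.int64(42)), (np.int64(11), np.int64(42), np.int64(37)), (np.int64(24), np.int64(130), np.int64(5)), (np.int64(19), np.int64(107), np.int64(6)), (np.int64(16), np.int64(105), np.int64(0)), (np.int64(12), np.int64(89), np.int64(0)), (np.int64(9), np.int64(76), np.int64(0))]
25 [(np.int64(20), np.int64(58), np.int64(45)), (np.int64(19), np.int64(59), np.int64(41)), (np.int64(14), np.int64(38), np.int64(42)), (np.int64(13), np.int64(38), np.int64(38)), (
[... 4712 characters left out ...]
np.int64(58), np.int64(74), np.int64(26)), (np.int64(57), np.int64(73), np.int64(20)), (np.int64(57), np.int64(74), np.int64(13)), (np.int64(56), np.int64(75), np.int64(6)), (np.int64(54), np.int64(73), np.int64(0)), (np.int64(47), np.int64(60), np.int64(0)), (np.int64(40), np.int64(45), np.int64(2))]
155 [(np.int64(68), np.int64(81), np.int64(35)), (np.int64(77), np.int64(102), np.int64(24)), (np.int64(64), np.int64(78), np.int64(24)), (np.int64(59), np.int64(70), np.int64(20)), (np.int64(59), np.int64(70), np.int64(14)), (np.int64(58), np.int64(71), np.int64(7)), (np.int64(57), np.int64(71), np.int64(0)), (np.int64(50), np.int64(58), np.int64(0)), (np.int64(44), np.int64(47), np.int64(0))]
```

View pics/sz.png

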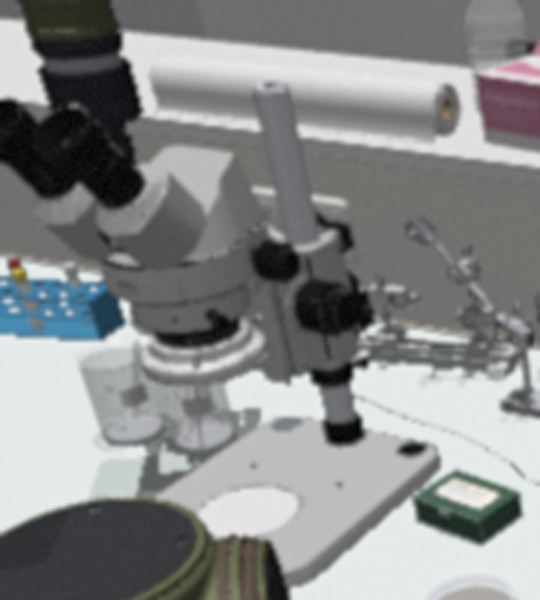

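View pics/tz.png

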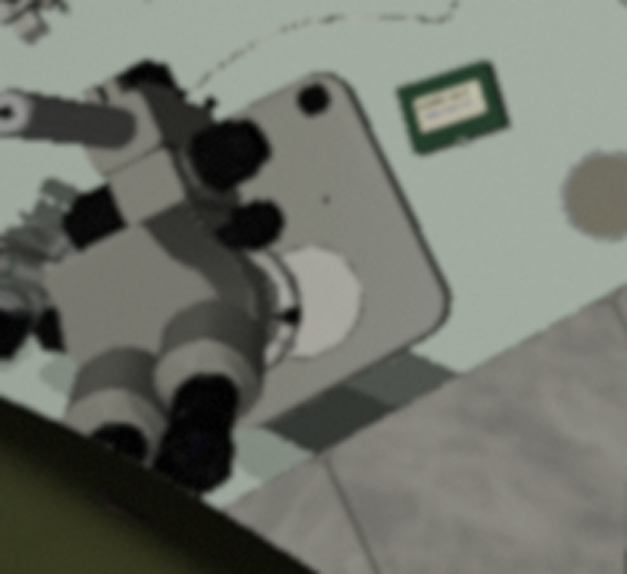

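Emit:
send_rows(increments=[0,0,-30,0,0,0,1,0,0,-80,0,0,0,1,0,0,-130,0,0,0,1,0,0,-180,0,0,0,1,0,0,-230,0,0,0,1,0,0,-260,0,0,0,1,0,0,-270,0,0,0,1,0,0,-270,0,0,0,1])

```text
time: 1.0
eef_pos: [0.2051, 0.617, 0.5025]
tool_rot: [179.9, 0.0, 161.6]
contact_force: [0.0, 0.4, 0.1]
width: 0.0001
```

```bash
cat > plan.py <<'E'
from h import *
def rows(targets,grip=1,pose=None):
    "targets: list of (x,y,z,yaw) ; prints increments from current pose"
    o=arm.get_obs();p0=o['eef_pos'];r0=R.from_euler('xyz',o['tool_rot'],degrees=True)
    out=[]
    for x,y,z,yaw in targets:
        d=r0.inv().apply(np.array([x,y,z])-p0)*1000
        rv=(r0.inv()*R.from_euler('xyz',[180,0,yaw],degrees=True)).as_rotvec(degrees=True)
        out.append([*d.round(1),*rv.round(1),grip])
    print('t',o['time'],'p',p0.round(4),o['tool_rot'].round(1),'F',o['contact_force'].round(1),'w',round(o['width'],4))
    print(', '.join(','.join('%g'%v for v in r) for r in out))
E
python3 - <<'E'
from plan import *
print(arm.get_obs()['joint_positions'].round(1))
# swing about base: from angle 71.6 to ~0, radius .65 -> .64, z .5
o=arm.get_obs();p=o['eef_pos'];a0=np.degrees(np.arctan2(p[1],p[0]));r0=np.hypot(p[0],p[1])
T=[];yaw0=o['tool_rot'][2]
n=12
for k in range(1,n+1):
    f=k/n;a=np.radians(a0-f*50);r=r0+f*(-.02)
    T.append((r*np.cos(a),r*np.sin(a),p[2],yaw0+f*(105-yaw0)))
rows(T)
E
```

```text
[ 66.9   5.3  71.    0.  103.6  -4.7]
t 1.0 p [0.2051 0.617  0.5025] [179.9   0.  161.6] F [0.  0.4 0.1] w 0.0001
-47.1,-3.4,-0,0.1,0,4.7,1, -93.8,-10.2,-0,0.1,-0,9.4,1, -139.7,-20.3,-0,0.1,-0,14.2,1, -184.6,-33.7,-0,0.1,-0,18.9,1, -228.3,-50.3,-0.1,0.1,-0,23.6,1, -270.6,-70,-0.1,0.1,-0,28.3,1, -311.2,-92.7,-0.2,0.1,-0,33,1, -350,-118.1,-0.2,0.1,-0,37.7,1, -386.7,-146.3,-0.3,0.1,-0,42.5,1, -421.2,-177,-0.4,0.1,-0,47.2,1, -453.3,-210,-0.4,0.1,-0.1,51.9,1, -482.8,-245.2,-0.5,0.1,-0.1,56.6,1
```

Emit:
send_rows(increments=[-47,-3,0,0,0,5,1,-94,-10,0,0,0,9,1,-140,-20,0,0,0,14,1,-185,-34,0,0,0,19,1,-228,-50,0,0,0,24,1,-270,-70,0,0,0,28,1,-311,-93,0,0,0,33,1,-350,-118,0,0,0,38,1,-387,-146,0,0,0,42,1,-421,-177,0,0,0,47,1,-453,-210,0,0,0,52,1,-483,-245,0,0,0,56.6,1])

```text
time: 2.2
eef_pos: [0.5866, 0.2302, 0.4965]
tool_rot: [-179.6, 0.0, 104.8]
contact_force: [0.7, 0.8, 0.7]
width: 0.0002
```

```bash
python3 - <<'E'
from plan import *
# tip centre behind ball (home): ball (.6095,-.024) ; n=(.998,-.06)
T=[(.62,.17,.45,90),(.63,.13,.40,90),(.64,.09,.36,90),(.645,.05,.32,90),(.65,.01,.28,90),(.65,-.02,.24,90),(.65,-.022,.20,90),(.65,-.022,.155,90),(.65,-.022,.12,90),(.65,-.022,.12,90),(.65,-.022,.12,90)]
rows(T)
E
```

```text
t 2.2 p [0.5866 0.2302 0.4965] [-179.6    0.   104.8] F [0.7 0.8 0.7] w 0.0002
-66.7,17.2,46.4,-0.4,0.1,14.8,1, -108,17,96.4,-0.4,0.1,14.8,1, -149.2,16.7,136.4,-0.4,0.1,14.8,1, -189.1,11.5,176.5,-0.4,0.1,14.8,1, -229.1,6.4,216.5,-0.4,0.1,14.8,1, -258.1,-1,256.6,-0.4,0.1,14.8,1, -260,-1.3,296.6,-0.4,0.1,14.8,1, -260,-1,341.6,-0.4,0.1,14.8,1, -260,-0.7,376.6,-0.4,0.1,14.8,1, -260,-0.7,376.6,-0.4,0.1,14.8,1, -260,-0.7,376.6,-0.4,0.1,14.8,1
```

Emit:
send_rows(increments=[-45,10,20,0,0,5,1,-85,15,45,0,0,10,1,-125,16,70,0,0,14.8,1,-165,14,100,0,0,14.8,1,-205,10,130,0,0,14.8,1,-235,5,165,0,0,14.8,1,-255,0,210,0,0,14.8,1,-260,-1,255,0,0,14.8,1,-260,-1,300,0,0,14.8,1,-260,-1,340,0,0,14.8,1,-260,-1,370,0,0,14.8,1,-260,-1,370,0,0,14.8,1])

```text
time: 3.4
eef_pos: [0.6459, -0.0187, 0.1211]
tool_rot: [-179.0, -0.1, 90.2]
contact_force: [-0.2, -0.4, 0.3]
width: -0.0
```

```bash
python3 - <<'E'
from plan import *
rows([(.65,-.022,.041,90)]);print(arm.get_obs()['joint_positions'].round(1))
for n in('scene','top'):
    c=cap(n);print(proj(c,arm.get_obs()['eef_pos']))
c=ld('scene');a=cv2.resize(c['color'][95:235,190:340],None,fx=4,fy=4,interpolation=cv2.INTER_CUBIC);cv2.imwrite('pics/s1.png',a)
E
```

```text
t 3.4 p [ 0.6459 -0.0187  0.1211] [-1.79e+02 -1.00e-01  9.02e+01] F [-0.2 -0.4  0.3] w -0.0
-3.4,5.5,80,-1,-0.1,0.2,1
[-6.4 12.2 99.7 -0.  69.  -6.6]
[310.61933107 152.83987674]
[258.12531034 144.43732167]
```

View pics/s1.png

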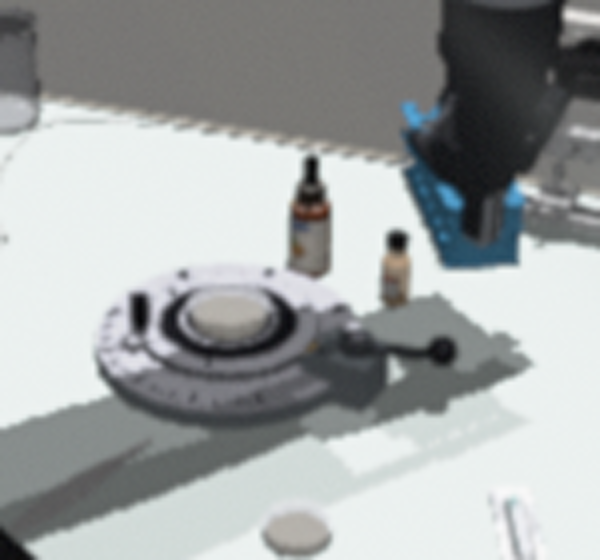

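Emit:
send_rows(increments=[-3,6,30,-1,0,0,1,-3,6,60,-1,0,0,1,-3,6,78,-1,0,0,1,-3,6,80,-1,0,0,1,-3,6,80,-1,0,0,1])

```text
time: 4.0
eef_pos: [0.6591, -0.0223, 0.0523]
tool_rot: [178.9, 0.0, 90.2]
contact_force: [-0.2, -0.0, 0.4]
width: -0.0002
```

```bash
cat > clampplan.py <<'E'
from plan import *
piv=np.array([.5825,.0286]);off=np.array([.025,-.0015])
def tgt(h,off,z,yaw=90):
    a=np.radians(h);b=piv+.06*np.array([np.cos(a),np.sin(a)]);return (*(b+off),z,yaw)
E
python3 - <<'E'
from clampplan import *
o=arm.get_obs()
rows([tgt(h,off,.041) for h in (-62,-66,-70,-75,-80)])
E
```

```text
t 4.0 p [ 0.6591 -0.0223  0.0523] [178.9   0.   90.2] F [-0.2 -0.   0.4] w -0.0002
-3.5,-23.7,10.9,1.1,0,0.2,1, -5.3,-27.4,10.8,1.1,0,0.2,1, -6.8,-31.3,10.7,1.1,0,0.2,1, -8.4,-36.3,10.7,1.1,0,0.2,1, -9.5,-41.4,10.6,1.1,0,0.2,1
```

Emit:
send_rows(increments=[0,-5,11,1,0,0,1,0,-5,11,1,0,0,1,0,-5,11,1,0,0,1])

```text
time: 4.3
eef_pos: [0.6539, -0.0224, 0.0406]
tool_rot: [180.0, 0.0, 90.2]
contact_force: [-0.3, 0.4, 0.5]
width: -0.0001
```

```bash
python3 - <<'E'
from clampplan import *
rows([tgt(h,off,.041) for h in (-62,-66,-70,-75,-80)])
E
```

```text
t 4.3 p [ 0.6539 -0.0224  0.0406] [180.    0.   90.2] F [-0.3  0.4  0.5] w -0.0001
-3.4,-18.2,-0.4,0,0,0.2,1, -5.3,-22,-0.4,0,0,0.2,1, -6.8,-25.9,-0.4,0,0,0.2,1, -8.4,-30.9,-0.4,0,0,0.2,1, -9.5,-36,-0.4,0,0,0.2,1
```

Approach to contact gently.

Emit:
send_rows(increments=[-3,-10,0,0,0,0,1,-3,-15,0,0,0,0,1,-4,-18,0,0,0,0,1,-5,-21,0,0,0,0,1,-6,-24,0,0,0,0,1,-7,-27,0,0,0,0,1,-7,-27,0,0,0,0,1])

```text
time: 5.0
eef_pos: [0.6278, -0.0303, 0.041]
tool_rot: [179.8, 0.1, 90.2]
contact_force: [4.2, -2.5, -0.9]
width: 0.0003
```

```bash
python3 - <<'E'
from clampplan import *
rows([tgt(h,off,.041) for h in (-72,-78,-84,-90,-96,-102,-108,-114,-120,-124)])
c=cap('scene');a=cv2.resize(c['color'][95:235,190:340],None,fx=4,fy=4,interpolation=cv2.INTER_CUBIC);cv2.imwrite('pics/s2.png',a)
E
```

```text
t 5.0 p [ 0.6278 -0.0303  0.041 ] [1.798e+02 1.000e-01 9.020e+01] F [ 4.2 -2.5 -0.9] w 0.0003
0.4,-1.7,0,0.2,0.1,0.2,1, -1.2,-7.8,-0,0.2,0.1,0.2,1, -2.2,-14,-0,0.2,0.1,0.2,1, -2.5,-20.3,-0,0.2,0.1,0.2,1, -2.1,-26.5,-0.1,0.2,0.1,0.2,1, -1.1,-32.7,-0.1,0.2,0.1,0.2,1, 0.5,-38.8,-0.1,0.2,0.1,0.2,1, 2.8,-44.7,-0.1,0.2,0.1,0.2,1, 5.7,-50.2,-0.1,0.2,0.1,0.2,1, 7.9,-53.8,-0.2,0.2,0.1,0.2,1
```

View pics/s2.png

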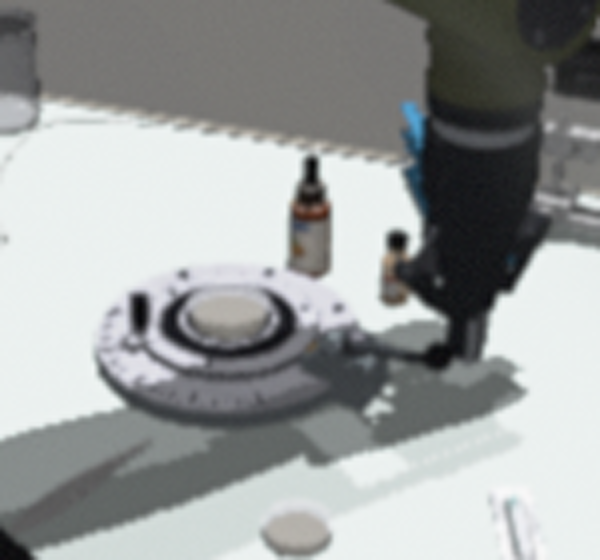

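Emit:
send_rows(increments=[-1,-5,0,0,0,0,1,-2,-9,0,0,0,0,1,-2,-14,0,0,0,0,1,-2,-18,0,0,0,0,1,-2,-22,0,0,0,0,1,-2,-27,0,0,0,0,1,-1,-33,0,0,0,0,1,0,-38,0,0,0,0,1,2,-42,0,0,0,0,1,3,-45,0,0,0,0,1,3,-45,0,0,0,0,1])

```text
time: 6.15
eef_pos: [0.582, -0.0265, 0.0409]
tool_rot: [179.9, -0.0, 90.2]
contact_force: [3.3, -1.0, 2.7]
width: -0.0004
```

```bash
python3 - <<'E'
from clampplan import *
rows([tgt(h,off,.041) for h in (-114,-117,-120,-123,-126)])
c=cap('scene');a=cv2.resize(c['color'][95:235,190:340],None,fx=4,fy=4,interpolation=cv2.INTER_CUBIC);cv2.imwrite('pics/s3.png',a)
E
```

```text
t 6.15 p [ 0.582  -0.0265  0.0409] [179.9  -0.   90.2] F [ 3.3 -1.   2.7] w -0.0004
-1.2,1.1,-0.1,0.1,-0,0.2,1, 0.1,-1.7,-0.1,0.1,-0,0.2,1, 1.6,-4.5,-0.1,0.1,-0,0.2,1, 3.3,-7.1,-0.1,0.1,-0,0.2,1, 5.1,-9.7,-0.1,0.1,-0,0.2,1
```

View pics/s3.png

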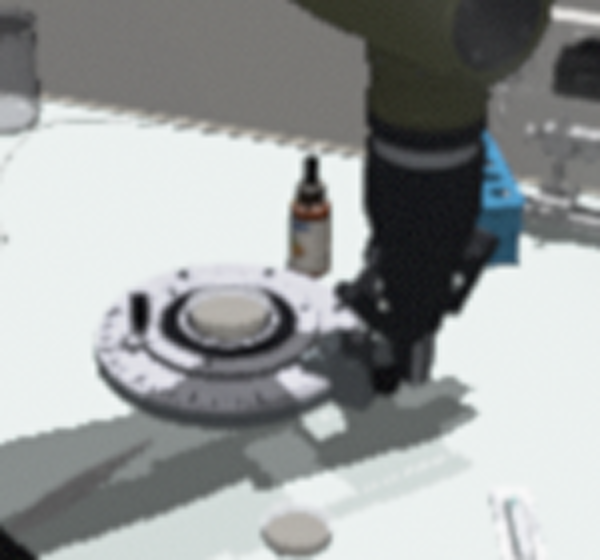

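Emit:
send_rows(increments=[1,-3,0,0,0,0,1,2,-5,0,0,0,0,1,3,-7,0,0,0,0,1,4,-9,0,0,0,0,1,4,-9,0,0,0,0,1])

```text
time: 6.7
eef_pos: [0.5725, -0.0225, 0.0403]
tool_rot: [180.0, -0.0, 90.2]
contact_force: [5.4, -1.3, 3.6]
width: 0.0
```

```bash
python3 - <<'E'
from clampplan import *
rows([tgt(h,off,.041) for h in (-123,-126)])
c=cap('scene');a=cv2.resize(c['color'][95:235,190:340],None,fx=4,fy=4,interpolation=cv2.INTER_CUBIC);cv2.imwrite('pics/s4.png',a)
E
```

```text
t 6.7 p [ 0.5725 -0.0225  0.0403] [180.   -0.   90.2] F [ 5.4 -1.3  3.6] w 0.0
-0.7,2.3,-0.7,0,-0,0.2,1, 1.1,-0.3,-0.7,0,-0,0.2,1
```

View pics/s4.png

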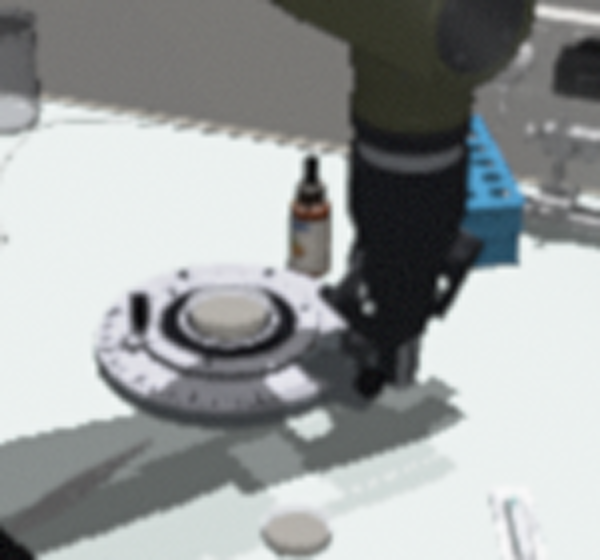

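Emit:
send_rows(increments=[1,-1,0,0,0,0,1,1.5,-3,0,0,0,0,1,1.5,-3,0,0,0,0,1])

```text
time: 7.05
eef_pos: [0.572, -0.0219, 0.0408]
tool_rot: [179.6, 0.1, 90.2]
contact_force: [12.4, -2.8, -1.2]
width: -0.0002
```

```bash
python3 - <<'E'
from clampplan import *
rows([])
E
```

```text
t 7.05 p [ 0.572  -0.0219  0.0408] [1.796e+02 1.000e-01 9.020e+01] F [12.4 -2.8 -1.2] w -0.0002
```

```bash
python3 - <<'E'
from clampplan import *
rows([(.59,-.0225,.041,90),(.59,-.0225,.13,90),(.4835,.185,.13,90),(.4835,.185,.041,90)])
E
```

```text
t 7.05 p [ 0.572  -0.0219  0.0408] [1.796e+02 1.000e-01 9.020e+01] F [12.4 -2.8 -1.2] w -0.0002
-0.6,18,-0.1,0.4,0.1,0.2,1, -0.8,18.6,-89.1,0.4,0.1,0.2,1, 207.1,-87.1,-90.1,0.4,0.1,0.2,1, 207.3,-87.7,-1.1,0.4,0.1,0.2,1
```

Emit:
send_rows(increments=[0,10,0,0,0,0,1,0,20,-5,0,0,0,1,0,20,-50,0,0,0,1,0,20,-90,0,0,0,1,40,5,-90,0,0,0,1,82,-18,-90,0,0,0,1,124,-42,-90,0,0,0,1,166,-66,-90,0,0,0,1,200,-83,-90,0,0,0,1,207,-86,-90,0,0,0,1,207,-86,-90,0,0,0,1,207,-86,-90,0,0,0,1])

```text
time: 8.25
eef_pos: [0.4829, 0.185, 0.1298]
tool_rot: [-179.9, 0.0, 90.2]
contact_force: [0.7, -0.5, 1.1]
width: -0.0002
```

```bash
python3 - <<'E'
from plan import *
rows([(.4835,.185,.041,90)])
c=cap('scene');a=cv2.resize(c['color'][85:245,180:340],None,fx=3.7,fy=3.7,interpolation=cv2.INTER_CUBIC);cv2.imwrite('pics/s5.png',a)
c=cap('top');a=cv2.resize(c['color'][135:260,160:310],None,fx=5,fy=5,interpolation=cv2.INTER_CUBIC);cv2.imwrite('pics/t5.png',a)
E
```

```text
t 8.25 p [0.4829 0.185  0.1298] [-179.9    0.    90.2] F [ 0.7 -0.5  1.1] w -0.0002
0.1,0.7,88.8,-0.1,0,0.2,1
```

View pics/s5.png

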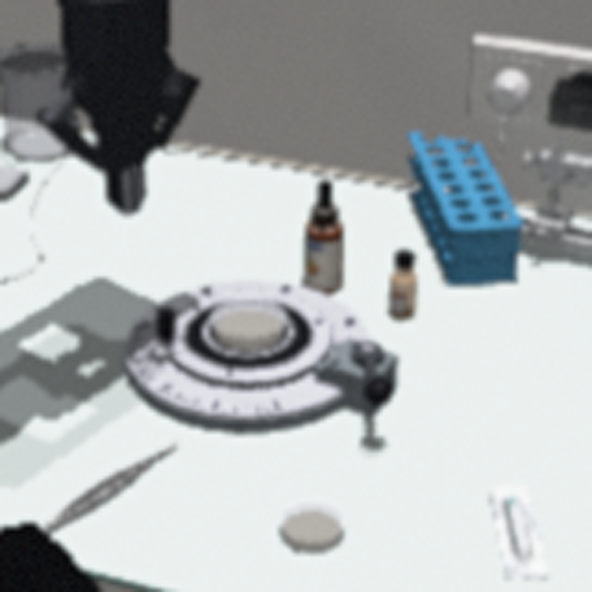

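View pics/t5.png

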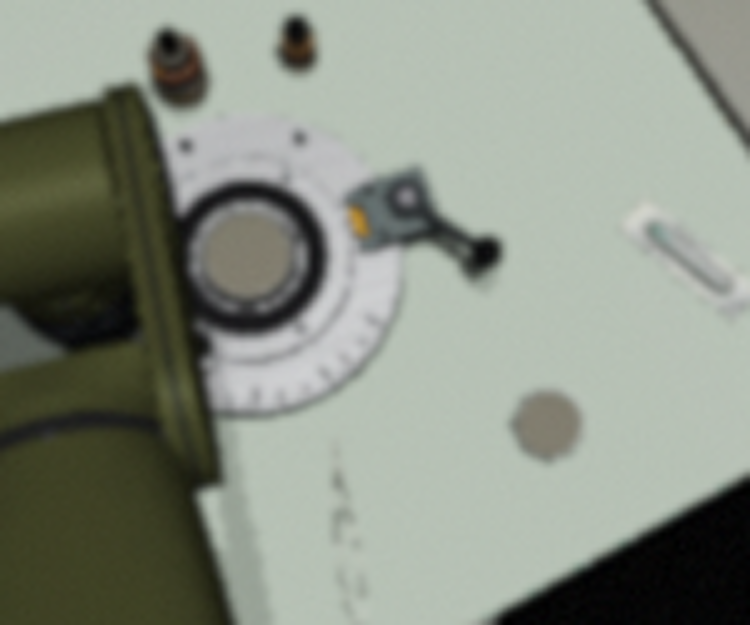

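Emit:
send_rows(increments=[0,0,40,0,0,0,1,0,0,80,0,0,0,1,0,0,89,0,0,0,1,0,0,89,0,0,0,1,0,0,89,0,0,0,1])

```text
time: 8.85
eef_pos: [0.4844, 0.1853, 0.0428]
tool_rot: [179.9, -0.0, 90.2]
contact_force: [0.6, -1.1, 0.6]
width: -0.0002
```

```bash
cat > dial.py <<'E'
from plan import *
C=np.array([.546,.1257])
def dt(phi,k=.0185,z=.041):
    a=np.radians(phi);n=np.radians(97);p=C+.064*np.array([np.cos(a),np.sin(a)])+k*np.array([np.cos(n),np.sin(n)]);return(*p,z,90)
E
python3 - <<'E'
from dial import *
rows([dt(p) for p in range(155,215,5)])
E
```

```text
t 8.85 p [0.4844 0.1853 0.0428] [179.9  -0.   90.2] F [ 0.6 -1.1  0.6] w -0.0002
-14.2,1.3,1.8,0.1,-0,0.2,1, -19.4,-0.8,1.8,0.1,-0,0.2,1, -24.7,-2.5,1.8,0.1,-0,0.2,1, -30.2,-3.7,1.8,0.1,-0,0.2,1, -35.7,-4.5,1.8,0.1,-0,0.2,1, -41.3,-4.7,1.7,0.1,-0,0.2,1, -46.9,-4.5,1.7,0.1,-0,0.2,1, -52.4,-3.8,1.7,0.1,-0,0.2,1, -57.8,-2.6,1.7,0.1,-0,0.2,1, -63.2,-0.9,1.7,0.1,-0,0.2,1, -68.3,1.2,1.7,0.1,-0,0.2,1, -73.3,3.7,1.8,0.1,-0,0.2,1
```

Emit:
send_rows(increments=[-8,0,1,0,0,0,1,-14,0,1,0,0,0,1,-18,-1,1,0,0,0,1,-22,-2,1,0,0,0,1,-26,-3,1,0,0,0,1,-30,-4,1,0,0,0,1,-34,-4,1,0,0,0,1,-38,-5,1,0,0,0,1,-42,-5,1,0,0,0,1,-47,-4.5,1,0,0,0,1,-52,-4,1,0,0,0,1,-52,-4,1,0,0,0,1])

```text
time: 10.05
eef_pos: [0.4793, 0.1325, 0.04]
tool_rot: [180.0, 0.1, 90.2]
contact_force: [0.4, -0.6, 0.3]
width: 0.0002
```

```bash
python3 - <<'E'
from dial import *
rows([dt(p) for p in range(190,215,4)])
c=cap('scene');a=cv2.resize(c['color'][115:225,190:310],None,fx=5,fy=5,interpolation=cv2.INTER_CUBIC);cv2.imwrite('pics/s6.png',a)
E
```

```text
t 10.05 p [0.4793 0.1325 0.04  ] [1.80e+02 1.00e-01 9.02e+01] F [ 0.4 -0.6  0.3] w 0.0002
0.4,1.4,-1,0,0.1,0.2,1, -4,2.4,-0.9,0,0.1,0.2,1, -8.3,3.6,-0.9,0,0.1,0.2,1, -12.5,5.1,-0.9,0,0.1,0.2,1, -16.5,6.9,-0.9,0,0.1,0.2,1, -20.5,9,-0.9,0,0.1,0.2,1, -24.3,11.3,-0.9,0,0.1,0.2,1
```

View pics/s6.png

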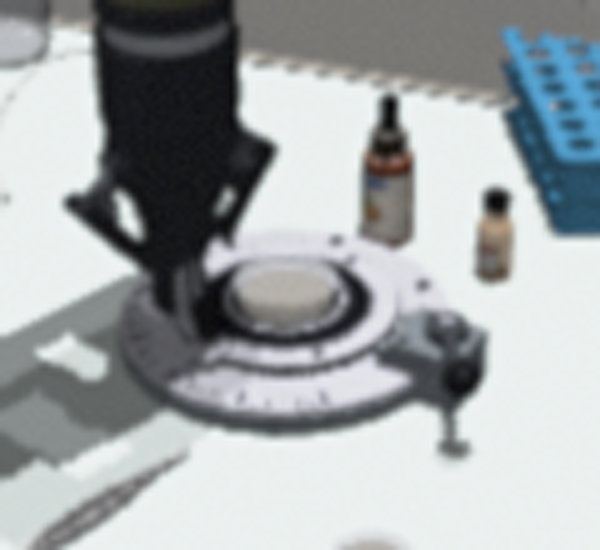

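Emit:
send_rows(increments=[-4,1,-1,0,0,0,1,-7,3,-1,0,0,0,1,-10,4,-1,0,0,0,1,-13,5,-1,0,0,0,1,-16,7,-1,0,0,0,1,-16,7,-1,0,0,0,1])

```text
time: 10.7
eef_pos: [0.4867, 0.117, 0.0414]
tool_rot: [179.9, 0.0, 90.2]
contact_force: [-0.0, -0.1, 0.7]
width: 0.0002
```

```bash
cat > look.py <<'E'
from dial import *
import sys;from pol import unwrap,CC
t=sys.argv[1];o=arm.get_obs();print(o['eef_pos'].round(4),o['contact_force'].round(1))
c=cap('scene');d=cap('top')
a=cv2.resize(c['color'][140:215,205:305],None,fx=6,fy=6,interpolation=cv2.INTER_CUBIC);cv2.imwrite('pics/s%s.png'%t,a)
b=cv2.resize(d['color'][150:220,170:270],None,fx=6,fy=6,interpolation=cv2.INTER_CUBIC);cv2.imwrite('pics/t%s.png'%t,b)
E
python3 look.py 7
```

```text
[0.4867 0.117  0.0414] [-0.  -0.1  0.7]
```

View pics/s7.png

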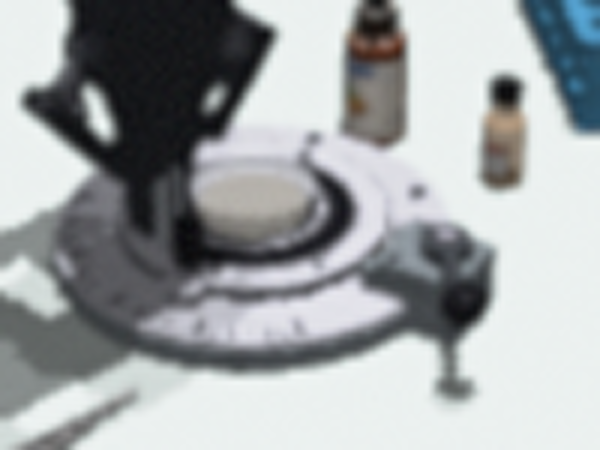

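View pics/t7.png

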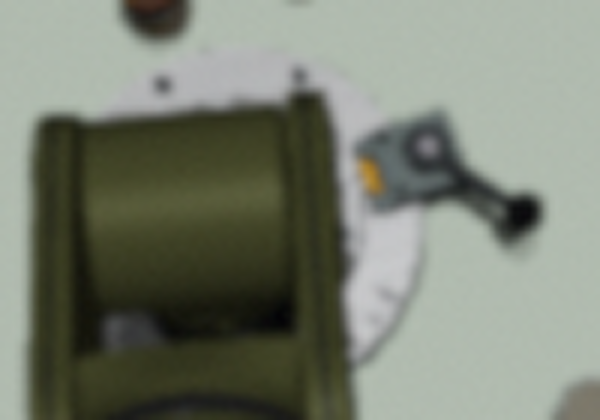

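```bash
cat > pol2.py <<'E'
from pol import *
c=ld('scene');o=[]
for z,r0,r1 in((.017,.098,.07),(.024,.09,.055)):
    im=unwrap(c,CC['scene'],z,np.arange(r0,r1,-.0003),np.arange(180,260,.1));im=cv2.resize(im,(800,250));
    for k in range(180,260,5):cv2.line(im,((k-180)*10,0),((k-180)*10,25 if k%10==0 else 12),(0,0,255),1)
    o.append(im)
cv2.imwrite('pics/q%s.png'%sys.argv[1],np.vstack(o))
E
python3 pol2.py 7
```

```text
(no output)
```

View pics/q7.png

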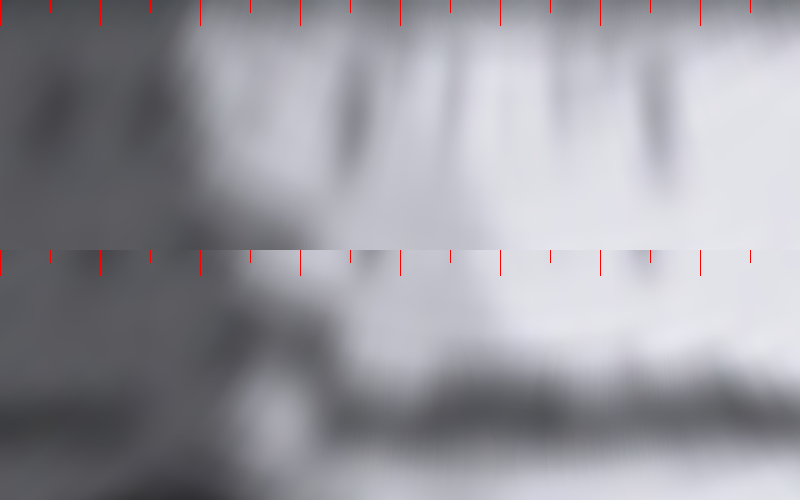

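Emit:
send_rows(increments=[-2.5,1.3,0,0,0,0,1,-5,2.7,0,0,0,0,1,-5,2.7,0,0,0,0,1,-5,2.7,0,0,0,0,1])

```text
time: 11.2
eef_pos: [0.489, 0.1123, 0.0412]
tool_rot: [180.0, 0.0, 90.2]
contact_force: [0.1, 0.2, 0.4]
width: 0.0003
```

```bash
python3 look.py 8; python3 pol2.py 8
```

```text
[0.489  0.1123 0.0412] [0.1 0.2 0.4]
```

View pics/q8.png

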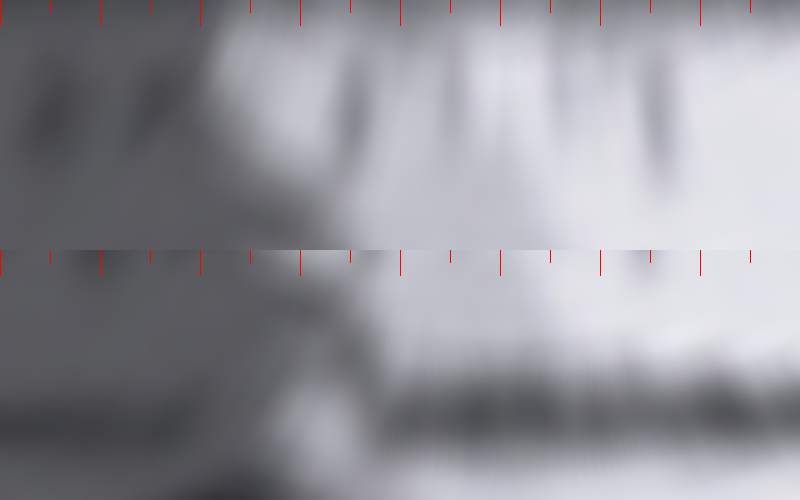

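View pics/s8.png

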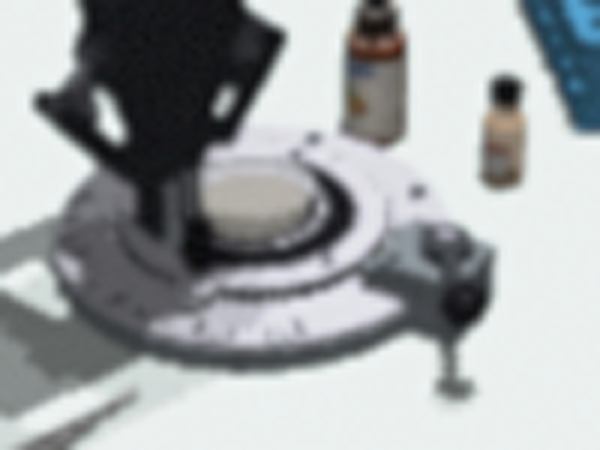

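Emit:
send_rows(increments=[15,0,0,0,0,0,1,17,-2,-30,0,0,0,1,17,-4,-75,0,0,0,1,5,-10,-100,0,0,0,1,-40,-20,-100,0,0,0,1,-88,-30,-100,0,0,0,1,-136,-40,-100,0,0,0,1,-184,-50,-100,0,0,0,1,-230,-60,-100,0,0,0,1,-270,-70,-100,0,0,0,1,-270,-70,-100,0,0,0,1,-270,-70,-100,0,0,0,1])

```text
time: 12.5
eef_pos: [0.4201, -0.158, 0.1414]
tool_rot: [180.0, -0.0, 90.1]
contact_force: [0.3, -0.0, 0.7]
width: -0.0002
```

```bash
python3 look.py 9; cat > pol3.py <<'E'
from pol import *
o=[]
for n in('top','scene'):
  c=ld(n)
  for z in (.017,.024):
    im=unwrap(c,CC[n],z,np.arange(.096,.058,-.0003),np.arange(175,255,.1));im=cv2.resize(im,(800,145));
    for k in range(175,255,5):cv2.line(im,((k-175)*10,0),((k-175)*10,20 if k%10==0 else 10),(0,0,255),1)
    o.append(im)
cv2.imwrite('pics/q%s.png'%sys.argv[1],np.vstack(o))
E
python3 pol3.py 9
```

```text
[ 0.4201 -0.158   0.1414] [ 0.3 -0.   0.7]
```

View pics/q9.png

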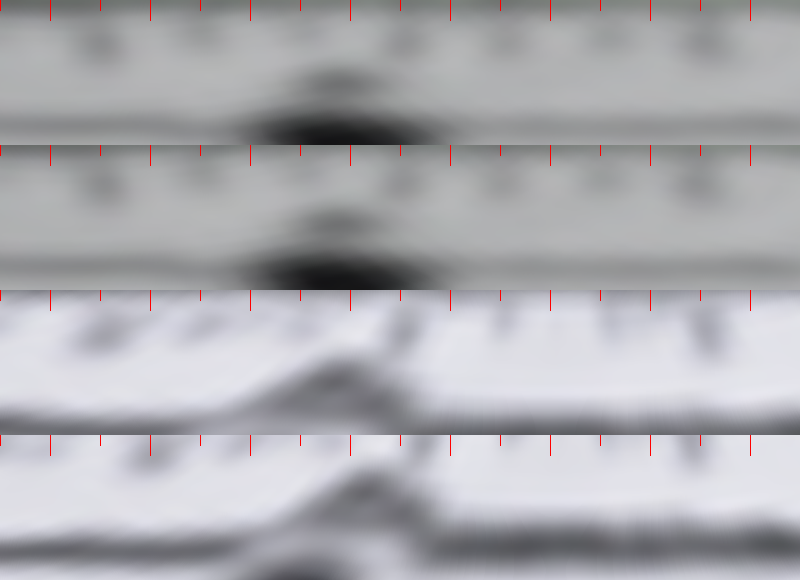

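View pics/t9.png

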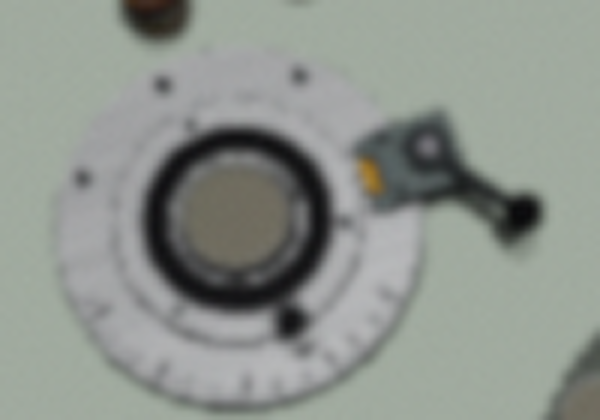

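View pics/s9.png

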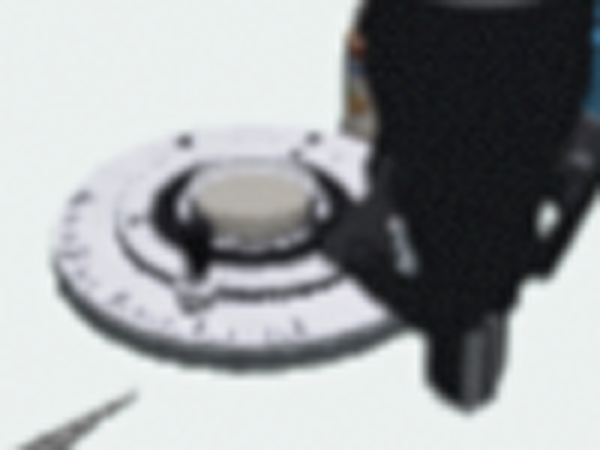

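```bash
cat > meas.py <<'E'
from m import *; from pol import CC,unwrap
c=ld('top');g=c['color'].astype(float).sum(2)
ang=lambda p,C:np.degrees(np.arctan2(p[1]-C[1],p[0]-C[0]))%360
# post: darkness-weighted centroid near prediction, separate from ring: sample local window
def wc(g,u,v,w,thr):
    y,x=np.mgrid[int(v)-w:int(v)+w+1,int(u)-w:int(u)+w+1];k=np.clip(thr-g[y,x],0,None);return (k*x).sum()/k.sum(),(k*y).sum()/k.sum()
def post(c,C,z,phi,w=2,thr=330):
    g=c['color'].astype(float).sum(2)
    u,v=proj(c,[C[0]+.064*np.cos(np.radians(phi)),C[1]+.064*np.sin(np.radians(phi)),z]).round()
    for _ in range(3):u,v=wc(g,round(u),round(v),w,thr)
    p=ray(c,u,v,z);return (round(u,2),round(v,2)),p.round(4),ang(p,C).round(2),np.hypot(*(p[:2]-C)).round(4)
if __name__=='__main__':
    import sys
    phi=float(sys.argv[1])
    C=np.array(CC['top'])
    for z in(.052,.058):print('top post',z,post(c,C,z,phi))
    def prof(n,z,r0,r1,a0,a1,x=0):
        c=ld(n);A=np.arange(a0,a1,.1);im=unwrap(c,CC[n],z,np.arange(r0,r1,.0005),A).astype(float).sum(2).mean(0)
        base=np.linspace(im[:8].mean(),im[-8:].mean(),len(A));k=np.clip(base-im,0,None);k[k<.35*k.max()]=0
        return round((k*A).sum()/k.sum(),2),round(A[k.argmax()],1),k.max().round()
    for n in('top','scene'):
        for a in(185.3,215.3,245.6):print(n,'line',prof(n,.017,.082,.09,a-3.5,a+3.5))
        for r0,r1 in((.07,.074),(.073,.077),(.075,.079)):print(n,'idx',r0,prof(n,.024,r0,r1,phi-8,phi+8))
E
python3 meas.py 211
```

```text
top post 0.052 ((np.float64(217.87), np.float64(203.02)), array([0.4893, 0.0954, 0.052 ]), np.float64(208.2), np.float64(0.064))
top post 0.058 ((np.float64(217.87), np.float64(203.02)), array([0.4882, 0.095 , 0.058 ]), np.float64(208.06), np.float64(0.0652))
top line (np.float64(185.09), np.float64(185.1), np.float64(64.0))
top line (np.float64(215.37), np.float64(215.4), np.float64(61.0))
top line (np.float64(245.55), np.float64(245.5), np.float64(61.0))
top idx 0.07 (np.float64(208.91), np.float64(208.5), np.float64(112.0))
top idx 0.073 (np.float64(209.26), np.float64(208.8), np.float64(145.0))
top idx 0.075 (np.float64(209.4), np.float64(208.9), np.float64(138.0))
scene line (np.float64(185.42), np.float64(185.5), np.float64(88.0))
scene line (np.float64(215.35), np.float64(215.4), np.float64(144.0))
scene line (np.float64(245.67), np.float64(245.6), np.float64(128.0))
scene idx 0.07 (np.float64(212.1), np.float64(216.5), np.float64(52.0))
scene idx 0.073 (np.float64(211.23), np.float64(208.2), np.float64(156.0))
scene idx 0.075 (np.float64(211.19), np.float64(208.9), np.float64(215.0))
```

Emit:
send_rows(increments=[45,8,0,0,0,0,1,93,18,0,0,0,0,1,141,28,0,0,0,0,1,189,38,0,0,0,0,1,237,50,0,0,0,0,1,280,59,0,0,0,0,1,293,62,10,0,0,0,1,293,62,50,0,0,0,1,293,62,90,0,0,0,1,293,62,100,0,0,0,1,293,62,100,0,0,0,1,293,62,100,0,0,0,1])

```text
time: 13.8
eef_pos: [0.4818, 0.1358, 0.0426]
tool_rot: [179.9, -0.0, 90.2]
contact_force: [0.8, -0.1, 0.3]
width: -0.0
```

```bash
python3 - <<'E'
from plan import *
rows([(.486,.107,.041,90)])
E
```

```text
t 13.8 p [0.4818 0.1358 0.0426] [179.9  -0.   90.2] F [ 0.8 -0.1  0.3] w -0.0
-28.8,4.1,1.6,0.1,-0,0.2,1
```

Emit:
send_rows(increments=[-10,2,1,0,0,0,1,-17,3,1,0,0,0,1,-21,4,1,0,0,0,1,-24,5,1,0,0,0,1,-26,5,1,0,0,0,1,-27.5,5.5,1,0,0,0,1,-28.5,6,1,0,0,0,1,-28.5,6,1,0,0,0,1,-28.5,6,1,0,0,0,1])

```text
time: 14.7
eef_pos: [0.4866, 0.107, 0.04]
tool_rot: [-180.0, 0.0, 90.2]
contact_force: [-0.2, 1.4, 1.1]
width: 0.0002
```

Emit:
send_rows(increments=[15,0,0,0,0,0,1,24,-4,-20,0,0,0,1,24,-6,-65,0,0,0,1,5,-10,-100,0,0,0,1,-40,-20,-100,0,0,0,1,-88,-30,-100,0,0,0,1,-136,-40,-100,0,0,0,1,-184,-50,-100,0,0,0,1,-230,-60,-100,0,0,0,1,-264,-70,-100,0,0,0,1,-264,-70,-100,0,0,0,1,-264,-70,-100,0,0,0,1])

```text
time: 15.9
eef_pos: [0.4175, -0.1571, 0.1397]
tool_rot: [-179.9, -0.0, 90.1]
contact_force: [0.2, -0.2, 0.5]
width: 0.0001
```

```bash
python3 look.py 10; python3 pol3.py 10;python3 meas.py 213
```

```text
[ 0.4175 -0.1571  0.1397] [ 0.2 -0.2  0.5]
top post 0.052 ((np.float64(219.34), np.float64(201.91)), array([0.4928, 0.0912, 0.052 ]), np.float64(213.11), np.float64(0.0632))
top post 0.058 ((np.float64(219.34), np.float64(201.91)), array([0.4917, 0.0908, 0.058 ]), np.float64(212.86), np.float64(0.0643))
top line (np.float64(185.11), np.float64(185.1), np.float64(63.0))
top line (np.float64(215.35), np.float64(215.3), np.float64(67.0))
top line (np.float64(245.54), np.float64(245.5), np.float64(63.0))
top idx 0.07 (np.float64(212.89), np.float64(212.6), np.float64(70.0))
top idx 0.073 (np.float64(213.87), np.float64(215.2), np.float64(110.0))
top idx 0.075 (np.float64(214.21), np.float64(214.8), np.float64(141.0))
scene line (np.float64(185.41), np.float64(185.4), np.float64(87.0))
scene line (np.float64(215.36), np.float64(215.4), np.float64(152.0))
scene line (np.float64(245.65), np.float64(245.5), np.float64(131.0))
scene idx 0.07 (np.float64(212.37), np.float64(212.2), np.float64(103.0))
scene idx 0.073 (np.float64(212.94), np.float64(212.8), np.float64(191.0))
scene idx 0.075 (np.float64(213.53), np.float64(213.6), np.float64(231.0))
```

View pics/q10.png

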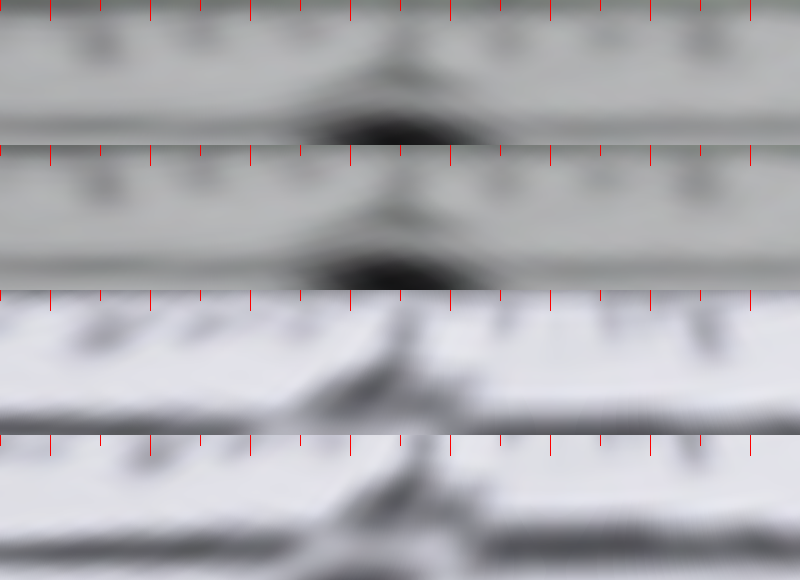

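View pics/s10.png

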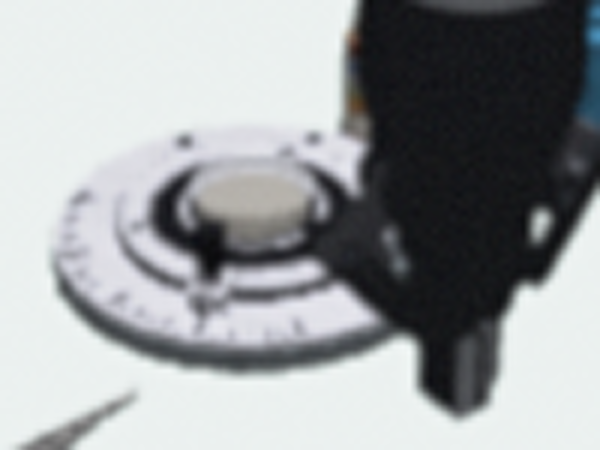

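View pics/t10.png

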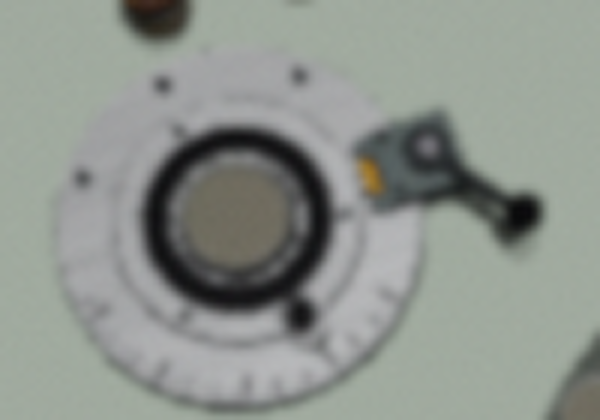

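```bash
cat > sp.py <<'E'
from meas import *
from scipy.optimize import brentq
def run(save=False):
    c=ld('scene');g=c['color'].astype(float).sum(2);C=CC['scene']
    f=lambda phi,z:proj(c,[C[0]+.064*np.cos(np.radians(phi)),C[1]+.064*np.sin(np.radians(phi)),z])
    for z in(.036,.039,.042,.045,.048):
        phi=213.
        for _ in range(4):
            u,v=f(phi,z);r=int(round(v));xs=np.arange(int(u)-5,int(u)+7)
            row=cv2.GaussianBlur(g,(0,0),.5)[r,xs];k=np.clip(.5*(row.max()+row.min())-row,0,None)
            uc=(k*xs).sum()/k.sum()
            phi=brentq(lambda p:f(p,z)[0]-uc,180,250)
        print('scene post z',z,'phi',round(phi,2),'px',round(uc,2),r,row.round().astype(int))
run()
E
python3 sp.py
```

```text
scene post z 0.036 phi 216.22 px 240.25 184 [664 615 457 252 107  78 174 313 367 343 335 348]
scene post z 0.039 phi 220.16 px 241.8 183 [379 193  76  48  79 143 175 170 171 175 175 179]
scene post z 0.042 phi 218.73 px 241.2 182 [373 241 117  56  43  49  82 115 143 174 184 180]
scene post z 0.045 phi 214.25 px 239.39 181 [360 257 183 115  65  46  50  69 126 196 238 275]
scene post z 0.048 phi 211.57 px 238.32 180 [293 191 125  98  67  56  56  49  85 180 276 311]
```

```bash
cat > ov.py <<'E'
from meas import *
import sys
o=[]
for n,(v0,u0,h,w) in(('scene',(165,222,40,40)),('top',(188,200,40,40))):
    c=ld(n);C=CC[n];S=10
    im=cv2.resize(c['color'][v0:v0+h,u0:u0+w],None,fx=S,fy=S,interpolation=cv2.INTER_CUBIC)
    im=np.clip(im.astype(float)*1.3+20,0,255).astype(np.uint8)
    b=im.copy()
    P=lambda r,a,z:tuple(int(x) for x in ((proj(c,[C[0]+r*np.cos(np.radians(a)),C[1]+r*np.sin(np.radians(a)),z])-[u0,v0]+.5)*S-.5))
    for a,col in((215.36,(0,0,255)),(213,(0,200,0))):
        cv2.line(b,P(.064,a,.034),P(.064,a,.058),col,1);cv2.line(b,P(.066,a,.024),P(.079,a,.024),col,1)
    cv2.line(b,P(.0795,215.36,.017),P(.092,215.36,.017),(255,0,0),1)
    o.append(np.hstack([im[:300] if 0 else im,b]))
cv2.imwrite('pics/ov%s.png'%sys.argv[1],cv2.resize(np.vstack(o),(600,600),interpolation=cv2.INTER_AREA))
E
python3 ov.py 10
```

```text
(no output)
```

View pics/ov10.png

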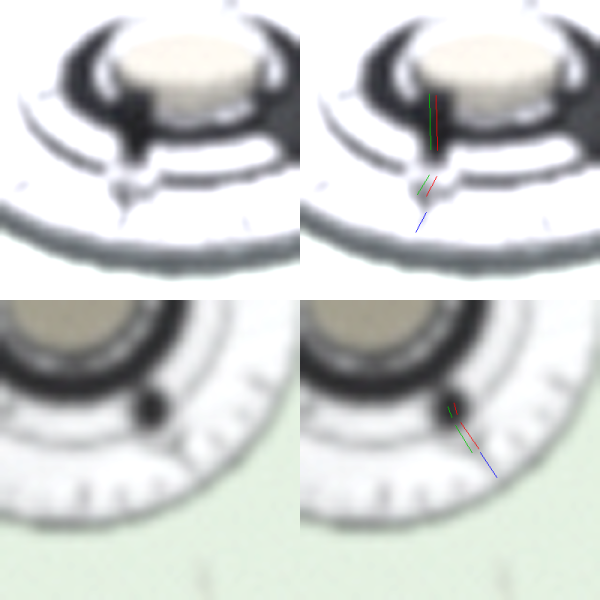

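```bash
cat > ix.py <<'E'
from h import *
import sys
o=[]
for n,(v0,u0) in(('scene',(176,228)),('top',(196,208))):
    c=ld(n);im=c['color'][v0:v0+20,u0:u0+20].astype(float)
    im=np.clip((im-60)*255/160,0,255).astype(np.uint8)
    o.append(cv2.resize(im,(400,400),interpolation=cv2.INTER_CUBIC))
cv2.imwrite('pics/ix%s.png'%sys.argv[1],np.hstack(o))
E
python3 ix.py 10
```

```text
(no output)
```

View pics/ix10.png

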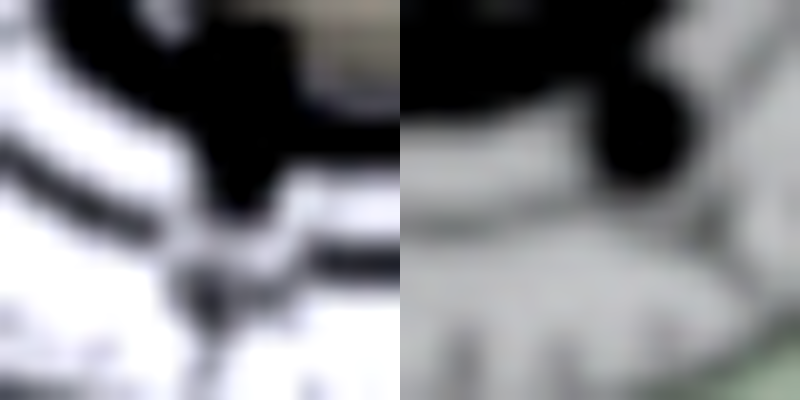

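```bash
python3 - <<'E'
from meas import *
c=ld('scene');C=CC['scene']
for z in(.024,.02):
  for a in(211,213,214,215.36,217):
    p=proj(c,[C[0]+.079*np.cos(np.radians(a)),C[1]+.079*np.sin(np.radians(a)),z]);print(z,a,p.round(2),((p-[228,176]+.5)*20-.5).round(0))
p=proj(c,[C[0]+.0795*np.cos(np.radians(215.36)),C[1]+.0795*np.sin(np.radians(215.36)),.017]);print(((p-[228,176]+.5)*20-.5).round(0))
g=c['color'].astype(int).sum(2);print(g[186:200,232:246])
t=ld('top');print(t['color'].astype(int).sum(2)[196:214,212:230])
E
```

```text
0.024 211 [236.28 190.34] [175. 296.]
0.024 213 [237.24 190.53] [194. 300.]
0.024 214 [237.72 190.61] [204. 302.]
0.024 215.36 [238.38 190.72] [217. 304.]
0.024 217 [239.18 190.84] [233. 306.]
0.02 211 [236.32 191.55] [176. 320.]
0.02 213 [237.28 191.74] [195. 324.]
0.02 214 [237.76 191.82] [205. 326.]
0.02 215.36 [238.42 191.93] [218. 328.]
0.02 217 [239.22 192.05] [234. 331.]
[217. 348.]
[[269 325 388 451 525 467 332 247 239 362 571 606 591 625]
 [429 380 327 347 490 523 450 403 411 484 566 515 522 560]
 [611 576 501 483 531 531 492 500 540 582 533 395 324 338]
 [676 673 659 619 502 414 387 440 492 522 438 364 294 279]
 [682 685 685 660 490 362 301 364 381 384 423 497 496 478]
 [682 682 684 673 556 400 283 360 416 435 507 617 659 660]
 [662 655 673 684 658 531 377 435 552 585 584 645 674 679]
 [607 606 663 685 685 612 482 560 657 677 671 669 673 674]
 [592 628 660 679 673 569 497 618 683 691 680 653 668 674]
 [536 577 593 640 645 556 555 640 667 676 665 591 643 675]
 [358 392 442 515 562 549 558 577 574 602 611 563 614 655]
 [246 278 313 351 380 380 382 396 415 448 463 485 507 526]
[... 770 characters left out ...]
475 508 526 528 528 533]
 [503 487 472 455 430 364 305 275 285 343 403 424 444 492 526 512 501 513]
 [450 443 427 422 424 417 391 377 390 407 408 379 421 501 537 510 473 476]
 [432 456 468 481 493 494 470 443 432 418 387 359 424 514 543 527 486 463]
 [492 504 518 528 536 533 520 499 475 453 417 396 428 492 530 527 498 465]
 [528 532 538 541 544 547 545 538 534 519 502 467 435 453 495 502 470 420]
 [536 541 542 549 549 549 552 551 545 544 536 520 479 448 466 467 422 377]
 [535 547 545 546 547 543 548 542 523 521 534 536 509 467 430 400 372 388]
 [518 542 542 525 520 534 541 530 500 486 511 518 487 439 379 354 395 445]
 [505 535 527 493 484 516 532 520 487 467 480 463 424 390 375 400 447 481]]
```

```bash
python3 - <<'E'
from meas import *
c=ld('top');C=CC['top']
for u,v in((222.9,206.8),(223,207),(223.2,208),(224,209),(225.3,210)):
    p=ray(c,u,v,.024);print(u,v,ang(p,C).round(1),np.hypot(*(p[:2]-C)).round(4))
for z in(.024,):
  for a in(213.5,215.36):
   for r in(.068,.072,.079):print(r,a,proj(c,[C[0]+r*np.cos(np.radians(a)),C[1]+r*np.sin(np.radians(a)),z]).round(2))
for z in (.046,.05):
  p=ray(c,219.5,202,z);print('post',ang(p,C),np.hypot(*(p[:2]-C)))
E
```

```text
222.9 206.8 215.2 0.0768
223 207 215.1 0.0774
223.2 208 214.3 0.0804
224 209 214.5 0.0843
225.3 210 215.6 0.0891
0.068 213.5 [220.79 204.8 ]
0.072 213.5 [221.47 205.89]
0.079 213.5 [222.66 207.8 ]
0.068 215.36 [221.4  204.41]
0.072 215.36 [222.12 205.48]
0.079 215.36 [223.37 207.35]
post 213.6094876111503 0.06256926982134707
post 213.43394065625932 0.06331103146762353
```

Emit:
send_rows(increments=[45,8,0,0,0,0,1,93,18,0,0,0,0,1,141,28,0,0,0,0,1,189,40,0,0,0,0,1,237,52,0,0,0,0,1,278,62,0,0,0,0,1,289,65,10,0,0,0,1,289,65,50,0,0,0,1,289,65,90,0,0,0,1,289,65,99,0,0,0,1,289,65,99,0,0,0,1,289,65,99,0,0,0,1])

```text
time: 17.2
eef_pos: [0.4828, 0.1322, 0.0427]
tool_rot: [179.9, -0.0, 90.2]
contact_force: [0.1, 0.1, 0.8]
width: 0.0
```

Emit:
send_rows(increments=[-8,2,0,0,0,0,1,-15,4,0,0,0,0,1,-20,5,0,0,0,0,1,-20,5,0,0,0,0,1,-20,5,0,0,0,0,1])

```text
time: 17.7
eef_pos: [0.4871, 0.1117, 0.0415]
tool_rot: [180.0, -0.0, 90.2]
contact_force: [0.4, 0.7, 0.6]
width: -0.0
```

Emit:
send_rows(increments=[-3,1,0,0,0,0,1,-4.5,1.5,0,0,0,0,1,-5.3,2,0,0,0,0,1,-5.8,2,0,0,0,0,1,-5.8,2,0,0,0,0,1,-5.8,2,0,0,0,0,1])

```text
time: 18.3
eef_pos: [0.4889, 0.1064, 0.0412]
tool_rot: [-180.0, -0.0, 90.2]
contact_force: [0.5, 2.4, -0.7]
width: -0.0001
```

Emit:
send_rows(increments=[15,0,0,0,0,0,1,25,-5,-20,0,0,0,1,25,-6,-65,0,0,0,1,5,-10,-100,0,0,0,1,-40,-20,-100,0,0,0,1,-88,-30,-100,0,0,0,1,-136,-40,-100,0,0,0,1,-184,-50,-100,0,0,0,1,-230,-60,-100,0,0,0,1,-264,-70,-100,0,0,0,1,-264,-70,-100,0,0,0,1,-264,-70,-100,0,0,0,1])

```text
time: 19.5
eef_pos: [0.42, -0.1582, 0.1413]
tool_rot: [180.0, -0.0, 90.1]
contact_force: [-0.6, 0.5, -0.3]
width: 0.0004
```

```bash
python3 look.py 11;python3 meas.py 214.5|grep -v line; python3 ix.py 11; python3 ov.py 11; python3 - <<'E'
from h import *
c=ld('scene');g=c['color'].astype(int).sum(2);print(g[186:196,232:246])
t=ld('top');print(t['color'].astype(int).sum(2)[199:214,214:228])
E
```

```text
[ 0.42   -0.1582  0.1413] [-0.6  0.5 -0.3]
top post 0.052 ((np.float64(219.85), np.float64(201.94)), array([0.4927, 0.0897, 0.052 ]), np.float64(214.22), np.float64(0.0641))
top post 0.058 ((np.float64(219.75), np.float64(201.39)), array([0.4933, 0.0897, 0.058 ]), np.float64(214.51), np.float64(0.0636))
top idx 0.07 (np.float64(214.24), np.float64(215.1), np.float64(95.0))
top idx 0.073 (np.float64(214.78), np.float64(215.5), np.float64(150.0))
top idx 0.075 (np.float64(214.99), np.float64(215.1), np.float64(178.0))
scene idx 0.07 (np.float64(212.18), np.float64(211.7), np.float64(81.0))
scene idx 0.073 (np.float64(213.71), np.float64(212.4), np.float64(149.0))
scene idx 0.075 (np.float64(214.93), np.float64(214.0), np.float64(159.0))
[[274 321 375 452 541 567 432 277 228 350 563 617 592 618]
 [422 377 320 330 438 523 467 399 403 482 595 566 554 573]
 [617 576 505 463 485 503 493 488 530 600 599 462 386 368]
 [676 669 659 632 537 425 410 438 488 540 499 376 310 287]
 [682 682 682 676 589 434 370 388 383 379 369 431 467 473]
 [682 682 685 679 642 523 383 340 357 377 411 571 649 658]
 
[... 421 characters left out ...]
2 455 360 212  98  66 103 205 345 463 522 538 536]
 [521 512 460 353 209 116  88 129 243 387 478 513 530 531]
 [521 503 459 364 265 212 177 217 319 412 464 494 522 527]
 [470 455 428 381 345 321 299 332 386 402 428 487 525 517]
 [392 414 429 436 436 402 384 389 377 350 411 503 532 512]
 [418 465 493 505 499 464 424 401 373 335 405 510 547 528]
 [499 522 536 535 535 511 489 475 449 403 420 494 532 525]
 [534 540 544 546 548 544 541 536 521 479 438 452 497 505]
 [545 550 547 550 552 549 547 545 543 522 478 450 469 469]
 [546 543 545 549 548 542 527 520 536 529 508 470 430 403]
 [544 528 522 535 539 531 499 486 514 516 488 441 376 356]
 [527 498 483 519 534 523 488 466 478 455 420 392 377 401]]
```

View pics/ix11.png

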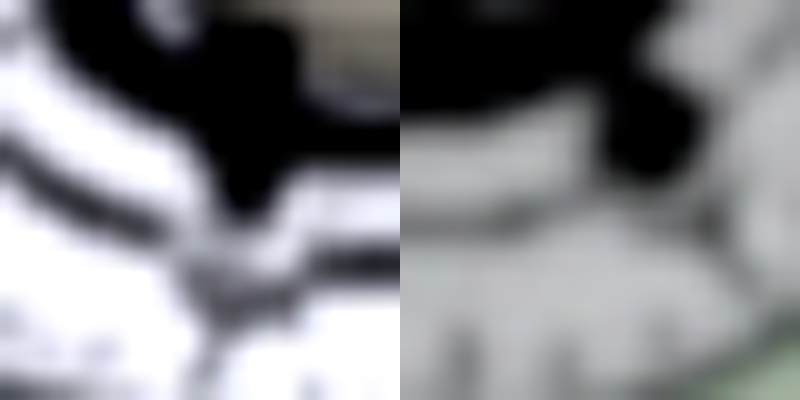

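View pics/ov11.png

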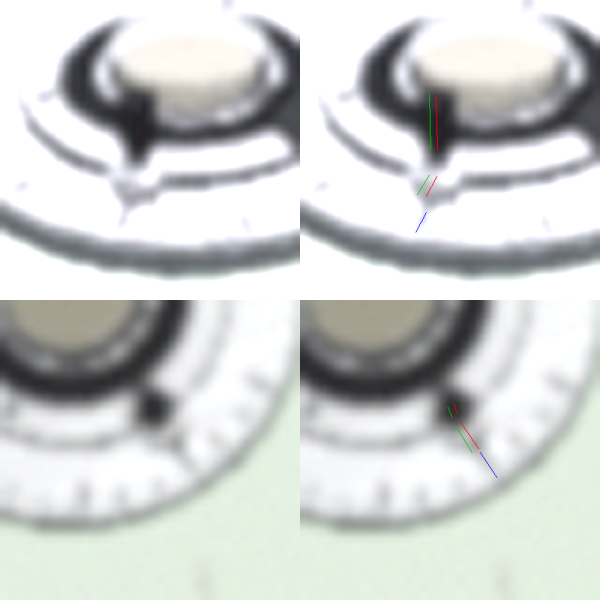

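```bash
python3 - <<'E'
from meas import *
c=ld('scene');C=CC['scene'];g=c['color'].astype(int).sum(2)
print(g[176:188,230:248])
for z in(.034,.046,.058):
  for a in(214,215.36,217):print(z,a,proj(c,[C[0]+.064*np.cos(np.radians(a)),C[1]+.064*np.sin(np.radians(a)),z]).round(2))
t=ld('top')
for z in(.046,.05):
  p=ray(t,220.02,202,z);print('post',ang(p,CC['top']))
E
```

```text
[[248 115  87  98 216 400 418 303 231 239 280 319 351 404 420 429 433 437]
 [308 141  91  89 140 283 393 319 191 132 137 165 238 336 370 382 388 387]
 [417 220 116  97 100 151 233 211 137  98  92  88 179 315 355 361 371 375]
 [530 368 220 136 100  94  98 102  69  70  72  61 167 308 338 326 334 344]
 [636 538 409 282 177 110  86  64  51  45  44  61 141 279 324 319 313 315]
 [668 652 588 486 351 240 176 115  57  50  37  54  95 197 246 291 316 303]
 [658 675 670 644 555 463 374 245 118  48  49  43  62 101 122 165 184 170]
 [579 652 677 675 666 646 576 408 209  77  42  56  98 150 159 161 149 153]
 [408 533 604 652 671 680 652 531 324 127  53 116 256 354 355 348 346 349]
 [294 321 411 522 589 627 642 601 403 191 114 233 447 548 534 538 550 560]
 [440 327 274 321 375 452 541 567 432 277 228 350 563 617 592 618 642 648]
 [628 521 422 377 320 330 438 523 467 399 403 482 595 566 554 573 577 576]]
0.034 214 [239.39 184.56]
0.034 215.36 [239.92 184.64]
0.034 217 [240.57 184.74]
0.046 214 [239.29 180.88]
0.046 215.36 [239.82 180.97]
0.046 217 [240.47 181.06]
0.058 214 [239.18 177.17]
0.058 215.36 [239.72 177.25]
0.058 217 [240.38 177.35]
post 214.80593598047918
post 214.6151069267671
```

Emit:
send_rows(increments=[45,25,0,0,0,0,1,88,55,0,0,0,0,1,125,80,0,0,0,0,1,133,87,10,0,0,0,1,133,87,50,0,0,0,1,133,87,90,0,0,0,1,133,87,100,0,0,0,1,133,87,100,0,0,0,1,133,87,100,0,0,0,1])

```text
time: 20.5
eef_pos: [0.5074, -0.0246, 0.0427]
tool_rot: [179.9, 0.0, 90.2]
contact_force: [-0.2, -0.2, 0.7]
width: 0.0001
```

```bash
python3 - <<'E'
from clampplan import *
off=np.array([-.0248,-.004])
rows([tgt(h,off,.041) for h in (-125,-120,-115,-110,-105,-100,-95,-90,-85,-80,-75,-70,-66,-62,-60)])
E
```

```text
t 20.5 p [ 0.5074 -0.0246  0.0427] [179.9   0.   90.2] F [-0.2 -0.2  0.7] w 0.0001
0,15.8,1.7,0.1,0,0.2,1, -2.8,20.2,1.7,0.1,0,0.2,1, -5.2,24.9,1.7,0.1,0,0.2,1, -7.3,29.7,1.7,0.1,0,0.2,1, -8.9,34.7,1.7,0.1,0,0.2,1, -10,39.8,1.7,0.1,0,0.2,1, -10.7,45,1.7,0.1,0,0.2,1, -11,50.2,1.8,0.1,0,0.2,1, -10.8,55.4,1.8,0.1,0,0.2,1, -10.1,60.6,1.8,0.1,0,0.2,1, -9,65.8,1.8,0.1,0,0.2,1, -7.4,70.7,1.8,0.1,0,0.2,1, -5.9,74.6,1.8,0.1,0,0.2,1, -4.1,78.4,1.8,0.1,0,0.2,1, -3.1,80.2,1.8,0.1,0,0.2,1
```

Emit:
send_rows(increments=[0,8,1,0,0,0,1,0,13,1,0,0,0,1,-2,18,1,0,0,0,1,-4,22,1,0,0,0,1,-6,26,1,0,0,0,1,-8,31,1,0,0,0,1,-9,36,1,0,0,0,1,-10,41,1,0,0,0,1,-11,46,1,0,0,0,1,-11,51,1,0,0,0,1,-11,56,1,0,0,0,1,-11,56,1,0,0,0,1])

```text
time: 21.7
eef_pos: [0.5622, -0.0364, 0.0399]
tool_rot: [-179.9, 0.1, 90.2]
contact_force: [-2.1, -1.9, 1.1]
width: 0.0003
```

```bash
python3 - <<'E'
from clampplan import *
off=np.array([-.0248,-.004])
rows([tgt(h,off,.041) for h in (-80,-75,-70,-66,-62,-60)])
c=cap('scene');a=cv2.resize(c['color'][95:235,190:340],None,fx=4,fy=4,interpolation=cv2.INTER_CUBIC);cv2.imwrite('pics/s12.png',a)
E
```

```text
t 21.7 p [ 0.5622 -0.0364  0.0399] [-1.799e+02  1.000e-01  9.020e+01] F [-2.1 -1.9  1.1] w 0.0003
1.9,5.9,-1.1,-0.1,0.1,0.2,1, 3,11,-1.1,-0.1,0.1,0.2,1, 4.6,16,-1.1,-0.1,0.1,0.2,1, 6.1,19.9,-1.1,-0.1,0.1,0.2,1, 8,23.7,-1.1,-0.1,0.1,0.2,1, 9,25.5,-1.1,-0.1,0.1,0.2,1
```

View pics/s12.png

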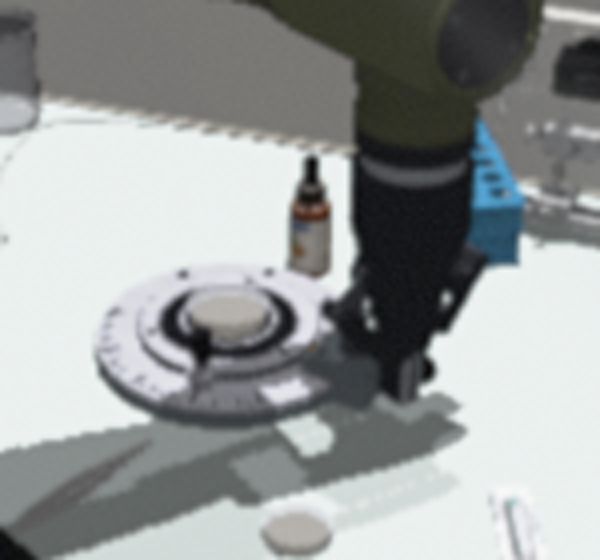

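Emit:
send_rows(increments=[1,4,-1,0,0,0,1,2,8,-1,0,0,0,1,3,12,-1,0,0,0,1,4,15,-1,0,0,0,1,5,18,-1,0,0,0,1,6,20,-1,0,0,0,1,6,20,-1,0,0,0,1])

```text
time: 22.45
eef_pos: [0.5824, -0.0292, 0.041]
tool_rot: [-180.0, -0.0, 90.2]
contact_force: [-3.9, -1.9, -1.6]
width: 0.0
```

Emit:
send_rows(increments=[1,2,0,0,0,0,1,1,3,0,0,0,0,1,1,3,0,0,0,0,1])

```text
time: 22.75
eef_pos: [0.5852, -0.0282, 0.0411]
tool_rot: [-180.0, -0.0, 90.2]
contact_force: [-3.9, -0.8, 0.4]
width: 0.0001
```

Emit:
send_rows(increments=[1,1.5,0,0,0,0,1,1.5,3,0,0,0,0,1,1.5,3,0,0,0,0,1])

```text
time: 23.05
eef_pos: [0.5882, -0.027, 0.0411]
tool_rot: [-180.0, 0.0, 90.2]
contact_force: [-5.4, -2.7, -0.3]
width: 0.0001
```

Emit:
send_rows(increments=[1,1.5,0,0,0,0,1,1.5,3,0,0,0,0,1,1.5,3,0,0,0,0,1])

```text
time: 23.35
eef_pos: [0.5894, -0.0264, 0.0408]
tool_rot: [-179.7, 0.1, 90.2]
contact_force: [-11.3, -5.4, 4.4]
width: -0.0002
```

```bash
python3 - <<'E'
from plan import *
c=cap('scene');a=cv2.resize(c['color'][95:235,190:340],None,fx=4,fy=4,interpolation=cv2.INTER_CUBIC);cv2.imwrite('pics/s13.png',a)
E
```

```text
(no output)
```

View pics/s13.png

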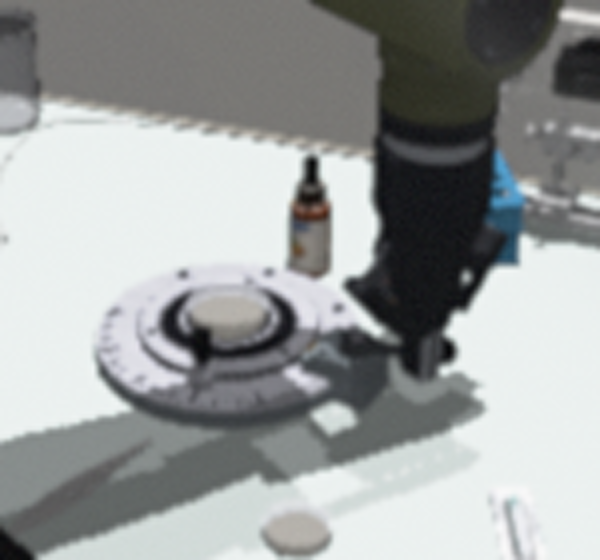

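Emit:
send_rows(increments=[0.5,1.5,0,0,0,0,1,0.5,1.5,0,0,0,0,1])

```text
time: 23.6
eef_pos: [0.5896, -0.0264, 0.0407]
tool_rot: [-179.5, 0.2, 90.3]
contact_force: [-14.7, -7.5, 7.4]
width: -0.0001
```

Emit:
send_rows(increments=[-3,-12,0,0,0,0,1,-4,-20,-5,0,0,0,1,-4,-25,-45,0,0,0,1,-10,-40,-90,0,0,0,1,-40,-70,-100,0,0,0,1,-80,-100,-100,0,0,0,1,-115,-135,-100,0,0,0,1,-130,-165,-100,0,0,0,1,-130,-170,-100,0,0,0,1,-130,-170,-100,0,0,0,1])

```text
time: 24.6
eef_pos: [0.4237, -0.1557, 0.1422]
tool_rot: [179.8, 0.0, 90.1]
contact_force: [-0.0, -0.3, 0.1]
width: 0.0002
```

```bash
python3 look.py 14;python3 meas.py 215;python3 ix.py 14; python3 - <<'E'
from meas import *
c=ld('top');g=c['color'].astype(int).sum(2)
print(g[199:206,214:228])
print('ball',comp(g<150,(258,165.3))[0],'dish depth top ok')
c=ld('scene');print(c['color'].astype(int).sum(2)[183:187,234:246])
E
```

```text
[ 0.4237 -0.1557  0.1422] [-0.  -0.3  0.1]
top post 0.052 ((np.float64(219.85), np.float64(201.94)), array([0.4927, 0.0897, 0.052 ]), np.float64(214.23), np.float64(0.0641))
top post 0.058 ((np.float64(219.75), np.float64(201.4)), array([0.4933, 0.0896, 0.058 ]), np.float64(214.51), np.float64(0.0636))
top line (np.float64(185.12), np.float64(185.1), np.float64(63.0))
top line (np.float64(215.37), np.float64(215.3), np.float64(69.0))
top line (np.float64(245.53), np.float64(245.5), np.float64(63.0))
top idx 0.07 (np.float64(214.62), np.float64(215.4), np.float64(95.0))
top idx 0.073 (np.float64(215.03), np.float64(215.6), np.float64(150.0))
top idx 0.075 (np.float64(215.13), np.float64(215.2), np.float64(175.0))
scene line (np.float64(185.41), np.float64(185.4), np.float64(85.0))
scene line (np.float64(215.37), np.float64(215.4), np.float64(152.0))
scene line (np.float64(245.67), np.float64(245.6), np.float64(135.0))
scene idx 0.07 (np.float64(212.17), np.float64(211.6), np.float64(86.0))
scene idx 0.073 (np.float64(214.53), np.float64(212.2), np.float64(156.0))
scene idx 0.075 (np.float64(215.43), np.float64(214.6), np.float64(171.0))
[[ 92 119 149 160 165 199 283 378 447 491 494 467 465 502]
 [184 243 272 257 200 154 163 239 339 423 458 488 515 535]
 [339 387 400 333 217 111  83 128 230 347 444 511 537 547]
 [470 480 455 360 214  99  70  97 203 345 466 521 541 542]
 [523 513 461 350 213 116  91 126 246 386 480 517 531 531]
 [520 505 460 364 265 211 179 214 322 412 466 500 524 529]
 [469 457 431 385 347 319 300 336 384 403 429 486 526 518]]
ball [256.96774194 166.35483871] dish depth top ok
[[668 645 571 407 214  76  37  54 106 153 160 155]
 [675 677 653 532 316 127  59 113 256 350 353 342]
 [587 625 645 597 410 196 116 234 446 553 537 538]
 [380 455 548 572 433 273 226 347 561 616 586 618]]
```

View pics/t14.png

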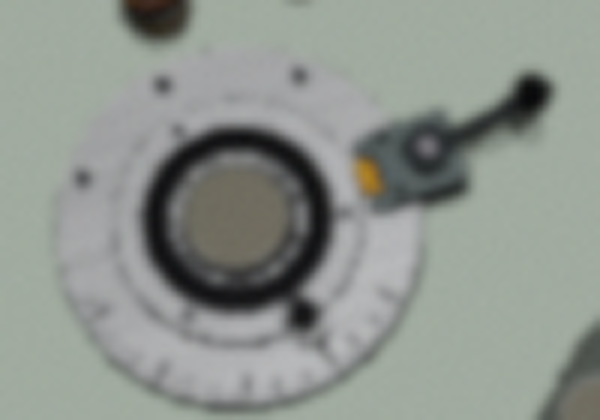

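View pics/s14.png

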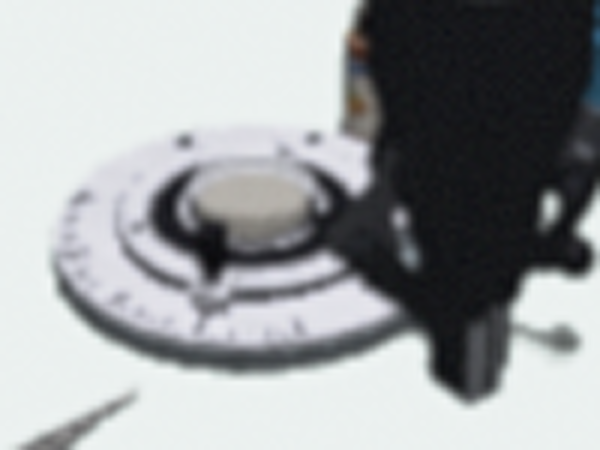

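```bash
python3 -c "
from plant import arm
print(arm.hand_in())"
```

```text
the job is handed in; nothing more can be done
None
```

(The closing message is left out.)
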